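# Stir the deburring balls and lock the paddle back in its rack

## Task

Take the black paddle out of its rack and stir the ceramic balls in the steel pan with it: about three full turns, clockwise as seen from above, with the end of the blade down near the pan's floor and circling a third to half of the way out from the middle to the wall, so that balls all round the pan are shifted, none is thrown out and your fingers do not touch them. Then lay the paddle back in both notches of the rack as you found it, blade the same way, and swing the keeper bar over its handle until it snaps fully shut. Do not disturb the other things on the bench.

Things in the scene. Friction and masses are not known exactly. Their poses are not given: they have to be found in the camera images.
- pan: round stainless steel pan fixed to the bench; origin under its centre; floor 4 mm above the bench and 166 mm across inside, wall 3 mm thick leaning outwards to a rim 208 mm across its lip, 42 mm above the bench. Its yaw varies and cannot be seen
- paddle: black nylon stirring paddle, 60 g, 215 mm long: square handle 12 x 12 x 165 mm, flat blade 26 mm wide, 7 mm thick, 50 mm long. y runs along it, blade towards -y; z is across the blade's flat, up as it lies. Origin on the handle's underside, 120 mm from the blade's end, 95 mm from the handle's end; stored, it is midway between the rack's posts (within 6 mm), 45 mm above the bench
- paddle_grip (a point): centre of the handle's cross-section, 6 mm above the paddle's origin: a good place to grip, across x
- paddle_tip (a point): middle of the blade's end face, 120 mm along -y from paddle_grip
- rack: paddle rack fixed to the bench: wooden base 90 x 165 x 10 mm; two aluminium posts 50 mm wide, 8 mm thick at its y = -50 and +50 mm, each with an open notch 17 mm wide at x = 0, floor 45 mm and flared lips 62 mm above the bench. Origin on the bench midway between the posts; y runs along the stored paddle, blade out to -y
- keeper (a joint): angle of the rack's keeper bar (rad): 0 = shut across the top of the handle against its stop, held by a sprung ball that it snaps over at about 0.15; grows as it swings open, in a level arc, to 1.9. Stiff enough to stay where it is left; about 3 N at the knob takes it over the ball
- keeper_hinge (a point): keeper's upright pivot axis, at x = 30, y = 70 mm of the rack, at the height of the 10 mm round bar, 66 mm above the bench. Shut, the bar points to -x of the rack; opening turns it clockwise from above, towards the rack's +y
- keeper_knob (a point): centre of the upright black knob on the keeper's free end, 62 mm from the pivot; 12 mm across, it stands 29 mm above the bar's top; this point is 90 mm above the bench, 10 mm below the knob's top
- bead0_center (a point): centre of one of the eight loose white ceramic balls in the pan, 22 mm across, 14 g, glazed and slippery (starts in the middle)
- bead1_center (a point): centre of one of the eight loose white ceramic balls in the pan, 22 mm across, 14 g, glazed and slippery (number 1 of seven that start in a ring 38 mm from the middle)
- bead2_center (a point): centre of one of the eight loose white ceramic balls in the pan, 22 mm across, 14 g, glazed and slippery (number 2 of seven that start in a ring 38 mm from the middle)
- bead3_center (a point): centre of one of the eight loose white ceramic balls in the pan, 22 mm across, 14 g, glazed and slippery (number 3 of seven that start in a ring 38 mm from the middle)
- bead4_center (a point): centre of one of the eight loose white ceramic balls in the pan, 22 mm across, 14 g, glazed and slippery (number 4 of seven that start in a ring 38 mm from the middle)
- bead5_center (a point): centre of one of the eight loose white ceramic balls in the pan, 22 mm across, 14 g, glazed and slippery (number 5 of seven that start in a ring 38 mm from the middle)
- bead6_center (a point): centre of one of the eight loose white ceramic balls in the pan, 22 mm across, 14 g, glazed and slippery (number 6 of seven that start in a ring 38 mm from the middle)
- bead7_center (a point): centre of one of the eight loose white ceramic balls in the pan, 22 mm across, 14 g, glazed and slippery (number 7 of seven that start in a ring 38 mm from the middle)
- tape: bystander, leave alone: grey roll of tape lying flat, 84 mm across, 24 mm high; origin under its middle
- jar: bystander, leave alone: clear jar with a steel cap, 56 mm across, 75 mm high; origin under its middle
- wrench: bystander, leave alone: steel wrench lying flat, about 160 mm long
- driver: bystander, leave alone: black-handled screwdriver lying flat, about 200 mm long
- weight: bystander, leave alone: small brass weight, 38 mm across, 30 mm high, standing between pan and rack; origin under its middle
There are look-alikes about, which are no part of the job. Leave any purple or red look-alike of the paddle alone.

How it is judged:
By the outcome, as a careful person would: the job done as asked, in the order asked, and still so for the second after the job is handed in, with the robot touching nothing.
It also fails if it takes over 69 s, if anything falls off the work surface, if the arm or the gripper's body presses on something with over 40 N, if the wrist force passes 120 N, or if a joint passes its speed limit or range.

## Robot

A 6-joint arm with a two-finger parallel gripper is mounted at the origin on the work surface. World frame = base frame: x ahead of the robot, y to its left, z up, the work surface at z = 0. Lengths are in m, angles in degrees, forces in N, time in s.
With the tool pointing down it reaches from about 0.275 to 0.85 m from the base axis. Payload 5.2 kg.
Tool frame: the origin (TCP) lies between the finger pads; the fingertips stand 19 mm ahead of it and the grasp point (between the pads) is the TCP; z points along the fingers, y is the line along which they close (so a half turn about z gives the same grasp; the last joint's range is limited). The gripper opens to 85 mm and grips with 20 to 120 N. Pads are 22 mm wide; open, the fingers measure 114 mm over their backs; the gripper's body (76 mm by 85 mm) begins 54 mm behind the grasp point. The pads swing forward as they close: fully open they stand 13 mm farther back than shut.
Start: joints at [-77.911, 14.817, 87.949, -0, 77.235, -11.62], TCP at [0.221, -0.504, 0.211] pointing down, gripper open.
Joint ranges: [-179.93, 179.93], [-52.35, 119.4], [10.71, 147.94], [-69.91, 249.91], [12.55, 155.21], [-178.61, 178.61]. Speed limits (degrees/s): [147.25, 147.25, 180, 180, 180, 180].

## Interface

Orientations are given as a 3x3 rotation matrix whose columns are the frame's x, y, z axes.
In Python, from rig import arm gives the robot as it stands. The module is installed in compiled form; this text tells all that it offers.
- The arm moves only by the tool apply_moves, never from a script. Its argument "deltas" is a list of rows, each an object of numbers: "ax", "ay", "az": the turn, a rotation vector about the tool's x, y, z normalised to -1 to 1, where 1 is 180 degrees; "dx", "dy", "dz": the shift along the tool's x, y, z normalised to -1 to 1, where 1 is 800 mm; "hand": the opening, from 0 (shut) to 1 (fully open). In form: [{"ax": .., "ay": .., "az": .., "dx": .., "dy": .., "dz": .., "hand": ..}, ...]. A call has 1 to 10 rows; each row is the pose to reach, as a shift and turn from the pose commanded when the call began, along the tool's axes at that moment, turning the shorter way round; what a row does not reach only later rows make up. A row lasts 1/10 s, in which the tool goes at most 50 mm and 8.59 degrees, less where a joint would pass 70% of its speed; a pose out of reach is approached as far as the arm can. A call with a number of a shift or a turn outside -1 to 1 is refused whole. A call with a gripper value outside its range is refused whole. The fingers move at their own pace and stop on an object; "grip_force" is the grip in N (left out, the last holds). Time passes only in rows, so rows that repeat a pose let the fingers close. It gives the time, the measured TCP pose, the force, the opening and the grip force at its end, in the units of the state.
- arm.get_state(): the state, without advancing time (a new reading comes with each control period).
- arm.snapshot(name): name is "side" or "top" or "wrist"; returns the picture (400x640x3 uint8, blue, green, red); there is no depth.
- arm.get_calibration(name): a dict with "fx", "fy", "cx", "cy" (pixels), "camera_from_world" (4x4, takes a point from world to camera coordinates). Camera axes: x right, y down, z forward; pixel columns grow to the right and rows downward; lengths in m; the calibration is good to about 2 mm. The wrist camera is an equidistant fisheye: a pixel r from the principal point sees the ray r / f radians off the axis. A picture is of the moment at which its call begins: read the wrist's pose just before it. get_calibration takes no time and is no camera call; for the wrist camera it gives the pose at the moment of the call.
- arm.hand_in(): hands the job in; it is judged then, once.
Trained networks look in the newest picture that a camera, given by its name, has taken for a name from the list of things; names that differ only in an ending like _2 or _b are one class to them, and where a whole thing is asked for, a point or a joint stands for the part that bears it (a point fixed in the world has none). Each returns a list of dicts, best first, with "confidence" (0 to 1); they miss things now and then, are a little off and sometimes report something else, mostly with a low value. They report only what shows in the picture. A call takes as long as a camera call. They do not tell look-alikes from the thing itself.
- arm.trace(camera, target): "region" (400x640 bool, what is visible of it) and "box" ([centre column, centre row, width, height] in pixels, round what is visible of it).
The state is a dict: "time": time; "q": joint angles; "joint_vel": joint speeds; "tau": joint torques, N m; "eef_pos": TCP position; "eef_rot": TCP orientation; "wrist_force": force on the tool from outside, world axes, zero at the start; "torque": the same for the moment, N m; "gripper_width": finger opening in m; "grasp_force": force on a finger pad.
Only numpy, scipy, OpenCV 4.12 (cv2) and the standard library are available. Lean on these libraries where they do the work, as an engineer would, in place of code of your own. Each camera call takes 0.05 s, during which the arm holds its last target. There are 200 camera calls.

## Working session

There is one attempt and no reset: what is moved stays moved. The work goes in short steps, Python scripts to look and compute and a tool call to move; the robot and the scene stay as the last step left them, time stands still between calls to the robot, and variables do not carry over. Pictures are saved under pics/ and viewed, at most 10 in all, crops included, and the job is handed in when it is done.

Besides the shell and the picture viewer there is one more tool, called after "Call:" by a JSON object that holds its "op" and its "data". apply_moves: Moves the arm, as the interface text tells. Its arguments: {"type":"object","properties":{"deltas":{"type":"array"},"grip_force":{"type":"number"}},"required":["deltas"]}

```bash
mkdir -p pics; python3 - <<'E'
from rig import arm
import cv2,numpy as np
for n in("top","side"):
    im=arm.snapshot(n); cv2.imwrite(f"pics/{n}0.png",im)
    c=arm.get_calibration(n); print(n,c["fx"],c["fy"],c["cx"],c["cy"]); print(np.round(c["camera_from_world"],4).tolist())
    for t in("pan","paddle","rack","keeper_knob","weight","keeper"):
        try: print(t,[(np.round(d["box"]).tolist(),round(d["confidence"],2)) for d in arm.trace(n,t)][:4])
        except Exception as e: print(t,e)
s=arm.get_state(); print(s["time"],s["eef_pos"],s["eef_rot"],s["gripper_width"])
E
```

```text
top 494.87854434926237 494.87854434926237 313.44115968815726 205.2001144083971
[[-0.0012, -1.0, -0.0036, -0.015], [-0.9979, 0.0015, -0.0645, 0.5174], [0.0645, 0.0035, -0.9979, 1.1842], [0.0, 0.0, 0.0, 1.0]]
pan [([298.0, 125.0, 32.0, 35.0], 0.74), ([384.0, 185.0, 87.0, 86.0], 0.6)]
paddle [([228.0, 190.0, 90.0, 10.0], 0.81), ([220.0, 276.0, 77.0, 56.0], 0.7), ([218.0, 118.0, 25.0, 23.0], 0.66)]
rack [([208.0, 192.0, 96.0, 41.0], 0.56), ([230.0, 189.0, 90.0, 10.0], 0.44)]
keeper_knob [([178.0, 179.0, 36.0, 5.0], 0.64)]
weight [([310.0, 170.0, 15.0, 14.0], 0.52)]
keeper [([181.0, 179.0, 36.0, 8.0], 0.66)]
side 363.19325579301227 363.19325579301227 314.02759492291614 197.7204257305936
[[0.9991, -0.0428, 0.0041, -0.5045], [-0.0208, -0.5652, -0.8247, 0.0879], [0.0376, 0.8239, -0.5655, 1.032], [0.0, 0.0, 0.0, 1.0]]
pan [([346.0, 264.0, 86.0, 70.0], 0.86)]
paddle [([327.0, 179.0, 10.0, 35.0], 0.75), ([220.0, 307.0, 16.0, 79.0], 0.66), ([272.0, 188.0, 30.0, 29.0], 0.55)]
rack [([329.0, 171.0, 32.0, 61.0], 0.72), ([359.0, 272.0, 13.0, 5.0], 0.69)]
keeper_knob [([335.0, 160.0, 2.0, 2.0], 0.65)]
weight [([328.0, 177.0, 26.0, 48.0], 0.32)]
keeper [([332.0, 155.0, 5.0, 20.0], 0.43)]
0.7 [ 0.22117924 -0.50356497  0.21142283] [[ 9.15608801e-01  4.02070296e-01  3.78477286e-05]
 [ 4.02070296e-01 -9.15608801e-01 -1.25239649e-05]
 [ 2.96181992e-05  2.66844999e-05 -9.99999999e-01]] 0.08547980061533811
```

View pics/top0.png

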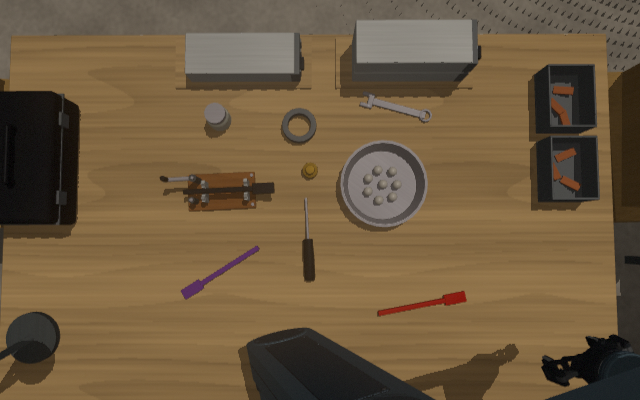

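View pics/side0.png

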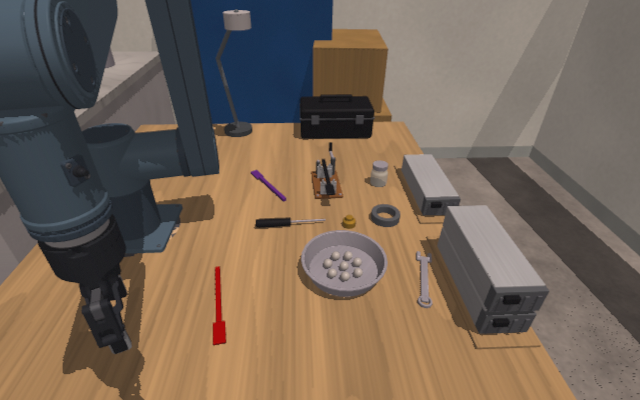

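Candidates: a black bar in the rack at top (228,189), the purple look-alike at (220,272), the red look-alike at (422,304) and the black screwdriver at (309,245). By its description the paddle is the black one in the rack. Next I'll check it in a close crop.

```bash
cat > h.py <<'E'
import numpy as np,cv2
from rig import arm
def ray(n,uv,c=None):
    c=c or arm.get_calibration(n); T=np.array(c["camera_from_world"])
    x=(uv[0]-c["cx"])/c["fx"]; y=(uv[1]-c["cy"])/c["fy"]
    if n=="wrist":
        r=np.hypot(x,y); d=np.array([x/r*np.sin(r),y/r*np.sin(r),np.cos(r)]) if r>1e-9 else np.array([0,0,1.])
    else: d=np.array([x,y,1.])
    R=T[:3,:3]; return -R.T@T[:3,3], R.T@d
def at(n,uv,z,c=None):
    o,d=ray(n,uv,c); return (o+d*(z-o[2])/d[2])[:2]
def proj(n,P,c=None):
    c=c or arm.get_calibration(n); T=np.array(c["camera_from_world"]); p=T[:3,:3]@np.array(P)+T[:3,3]
    if n=="wrist":
        r=np.hypot(p[0],p[1]); th=np.arctan2(r,p[2]); p=np.array([p[0]/r*th,p[1]/r*th,1]) if r>1e-9 else np.array([0,0,1.])
    return np.array([c["fx"]*p[0]/p[2]+c["cx"],c["fy"]*p[1]/p[2]+c["cy"]])
def to_tool(st,R1,p1,yaw=None):
    """fractions for a world target p1,R1"""
    R=np.array(st["eef_rot"]);v=R.T@(np.array(p1)-st["eef_pos"])/.8
    w=cv2.Rodrigues(R.T@R1)[0].ravel()/np.pi
    return np.round(v,4),np.round(w,4)
E
python3 - <<'E'
from h import *
im=cv2.imread("pics/top0.png"); cr=im[155:225,150:290]
cv2.imwrite("pics/c1.png",cv2.resize(cr,None,fx=5.5,fy=5.5,interpolation=cv2.INTER_CUBIC))
for n,uv,z in[("blade end",(274,188),.053),("handle mid",(228,190),.057),("baseTL",(188,172.5),.01),("baseBR",(256,208),.01),("pan rimL",(340,184),.042),("rimR",(427,184),.042),("rimT",(384,142),.042),("rimB",(384,227),.042),("knob",(163,179),.1),("weight",(310,170),.03),("bead",(382,184),.015)]: print(n,np.round(at("top",uv,z),4))
E
```

```text
blade end [0.5558 0.0772]
handle mid [0.5508 0.185 ]
baseTL [0.5986 0.2919]
baseBR [0.5111 0.1245]
pan rimL [ 0.5662 -0.0791]
rimR [ 0.5659 -0.2861]
rimT [ 0.6671 -0.1849]
rimB [ 0.4637 -0.1828]
knob [0.572  0.3251]
weight [ 0.6015 -0.0076]
bead [ 0.5689 -0.1827]
```

View pics/c1.png

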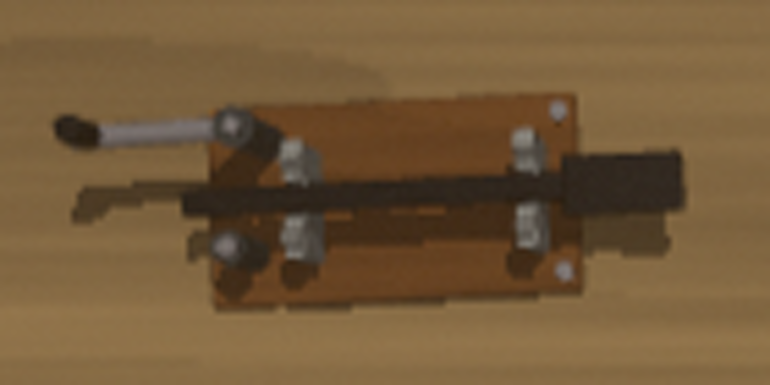

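```bash
python3 - <<'E'
from h import *
px=lambda x,y:((x+.5)/5.5-.5+150,(y+.5)/5.5-.5+155)
T=lambda x,y,z:at("top",px(x,y),z)
c=T(396.75,200.75,.01); print("rack",c)
a=T(183,203,.057);b=T(683,180,.055);u=(a-b)/np.linalg.norm(a-b);print("paddle",a,b,np.linalg.norm(a-b),np.degrees(np.arctan2(-u[0],u[1])),"grip",b+.12*u)
print("posts",(T(300,200,.062)+T(530,188,.062))/2,"hinge",T(232,122,.071),"knob",T(68,128,.1))
st=arm.get_state();th=np.radians(92.3)
R=np.array([[np.cos(th),np.sin(th),0],[np.sin(th),-np.cos(th),0],[0,0,-1]])
print(to_tool(st,R,[c[0],c[1],.2]))
E
```

```text
rack [0.55268116 0.20863198]
paddle [0.54746068 0.29115133] [0.55719908 0.07753311] 0.21384009012290062 2.6101854620946887 grip [0.55173421 0.1974086 ]
posts [0.55068772 0.19102628] hinge [0.58053664 0.26717976] knob [0.57459624 0.32756732]
(array([ 0.7373, -0.6485,  0.0143]), array([ 0.    , -0.    , -0.3811]))
```

Call:
{"op": "apply_moves", "data": {"deltas": [{"dx": 0.73, "dy": -0.634, "dz": 0.014, "az": -0.382, "hand": 1}, {"dx": 0.73, "dy": -0.634, "dz": 0.014, "az": -0.382, "hand": 1}, {"dx": 0.73, "dy": -0.634, "dz": 0.014, "az": -0.382, "hand": 1}, {"dx": 0.73, "dy": -0.634, "dz": 0.014, "az": -0.382, "hand": 1}, {"dx": 0.73, "dy": -0.634, "dz": 0.014, "az": -0.382, "hand": 1}, {"dx": 0.73, "dy": -0.634, "dz": 0.014, "az": -0.382, "hand": 1}, {"dx": 0.73, "dy": -0.634, "dz": 0.014, "az": -0.382, "hand": 1}, {"dx": 0.73, "dy": -0.634, "dz": 0.014, "az": -0.382, "hand": 1}, {"dx": 0.73, "dy": -0.634, "dz": 0.014, "az": -0.382, "hand": 1}, {"dx": 0.73, "dy": -0.634, "dz": 0.014, "az": -0.382, "hand": 1}]}}

```text
invalid input
```

```bash
python3 - <<'E'
from h import *
st=arm.get_state();print(st["time"],st["eef_pos"],st["eef_rot"],st["q"])
th=np.radians(92.5)
R=np.array([[np.cos(th),np.sin(th),0],[np.sin(th),-np.cos(th),0],[0,0,-1]])
print(to_tool(st,R,[.552,.194,.2]))
E
```

```text
0.7 [ 0.22117924 -0.50356497  0.21142283] [[ 9.15608801e-01  4.02070296e-01  3.78477286e-05]
 [ 4.02070296e-01 -9.15608801e-01 -1.25239649e-05]
 [ 2.96181992e-05  2.66844999e-05 -9.99999999e-01]] [-7.79110693e+01  1.48142323e+01  8.79504480e+01  2.02007875e-03
  7.72341639e+01 -1.16191823e+01]
(array([ 0.7292, -0.6321,  0.0143]), array([ 0.    , -0.    , -0.3822]))
```

Call:
{"op": "apply_moves", "data": {"deltas": [{"ax": 0, "ay": 0, "az": -0.382, "dx": 0.73, "dy": -0.632, "dz": 0.014, "hand": 1}, {"ax": 0, "ay": 0, "az": -0.382, "dx": 0.73, "dy": -0.632, "dz": 0.014, "hand": 1}, {"ax": 0, "ay": 0, "az": -0.382, "dx": 0.73, "dy": -0.632, "dz": 0.014, "hand": 1}, {"ax": 0, "ay": 0, "az": -0.382, "dx": 0.73, "dy": -0.632, "dz": 0.014, "hand": 1}, {"ax": 0, "ay": 0, "az": -0.382, "dx": 0.73, "dy": -0.632, "dz": 0.014, "hand": 1}, {"ax": 0, "ay": 0, "az": -0.382, "dx": 0.73, "dy": -0.632, "dz": 0.014, "hand": 1}, {"ax": 0, "ay": 0, "az": -0.382, "dx": 0.73, "dy": -0.632, "dz": 0.014, "hand": 1}, {"ax": 0, "ay": 0, "az": -0.382, "dx": 0.73, "dy": -0.632, "dz": 0.014, "hand": 1}, {"ax": 0, "ay": 0, "az": -0.382, "dx": 0.73, "dy": -0.632, "dz": 0.014, "hand": 1}, {"ax": 0, "ay": 0, "az": -0.382, "dx": 0.73, "dy": -0.632, "dz": 0.014, "hand": 1}], "grip_force": 40}}

```text
time: 1.7
eef_pos: [0.4363, -0.0501, 0.2046]
eef_rot: [[-0.043, 0.999, 0.001], [0.999, 0.043, -0.001], [-0.001, 0.001, -1.0]]
wrist_force: [1.1, -0.6, -0.1]
gripper_width: 0.0853
grasp_force: 0.0
```

```bash
python3 - <<'E'
from h import *
st=arm.get_state();print(st["time"],st["eef_pos"],st["eef_rot"],st["q"])
th=np.radians(92.5)
R=np.array([[np.cos(th),np.sin(th),0],[np.sin(th),-np.cos(th),0],[0,0,-1]])
print(to_tool(st,R,[.552,.194,.2]))
E
```

```text
1.7 [ 0.43631819 -0.05006666  0.20459681] [[-4.31204022e-02  9.99069102e-01  1.24917695e-03]
 [ 9.99069694e-01  4.31211282e-02 -5.60227552e-04]
 [-6.13571957e-04  1.22385760e-03 -9.99999063e-01]] [-2.11552562e+01  3.45303637e+00  1.02717945e+02 -4.27594314e-03
  7.37506849e+01 -2.36254679e+01]
(array([0.2986, 0.1576, 0.0058]), array([ 0.0004,  0.0002, -0.0002]))
```

Call:
{"op": "apply_moves", "data": {"deltas": [{"ax": 0, "ay": 0, "az": 0, "dx": 0.28, "dy": 0.14, "dz": 0.005, "hand": 1}, {"ax": 0, "ay": 0, "az": 0, "dx": 0.28, "dy": 0.14, "dz": 0.005, "hand": 1}, {"ax": 0, "ay": 0, "az": 0, "dx": 0.28, "dy": 0.14, "dz": 0.005, "hand": 1}, {"ax": 0, "ay": 0, "az": 0, "dx": 0.28, "dy": 0.14, "dz": 0.005, "hand": 1}, {"ax": 0, "ay": 0, "az": 0, "dx": 0.28, "dy": 0.14, "dz": 0.005, "hand": 1}, {"ax": 0, "ay": 0, "az": 0, "dx": 0.28, "dy": 0.14, "dz": 0.005, "hand": 1}, {"ax": 0, "ay": 0, "az": 0, "dx": 0.28, "dy": 0.14, "dz": 0.005, "hand": 1}, {"ax": 0, "ay": 0, "az": 0, "dx": 0.28, "dy": 0.14, "dz": 0.005, "hand": 1}]}}

```text
time: 2.5
eef_pos: [0.5375, 0.1759, 0.2]
eef_rot: [[-0.043, 0.999, -0.001], [0.999, 0.043, -0.001], [-0.001, -0.001, -1.0]]
wrist_force: [-0.1, -0.9, -0.2]
gripper_width: 0.0854
grasp_force: 0.0
```

```bash
python3 - <<'E'
from h import *
import json
st=arm.get_state();c=arm.get_calibration("wrist");im=arm.snapshot("wrist");cv2.imwrite("pics/w1.png",im)
print(st["time"],st["eef_pos"],st["q"],c["fx"],c["cx"],c["cy"]);T=np.array(c["camera_from_world"]);print(-T[:3,:3].T@T[:3,3],T[2,:3])
c["camera_from_world"]=T.tolist();json.dump(c,open("w1.json","w"))
G=[.552,.196];u=np.array([-np.sin(np.radians(2.5)),np.cos(np.radians(2.5))])
for n,P in[("grip",[*G,.057]),("tip",[*(np.array(G)-.12*u),.055]),("hinge",[.5805,.2672,.071]),("knob",[.5746,.3276,.1])]:print(n,proj("wrist",P,c))
E
```

```text
2.5 [0.53745199 0.17588989 0.20000597] [ 6.84091443e+00  1.68819211e+01  8.67618353e+01 -2.83380296e-02
  7.64013912e+01  4.39055988e+00] 309.70691628693146 321.714894297095 203.18339007397387
[0.53477082 0.25038993 0.3624165 ] [ 0.01070019 -0.29728153 -0.95472991]
grip [337.21565751 164.92226005]
tip [335.55913959 269.93435422]
hinge [372.16657117  94.7861431 ]
knob [373.55236909  24.46220838]
```

View pics/w1.png

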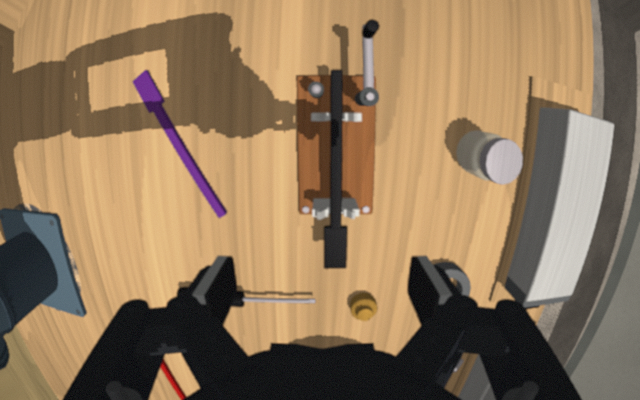

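Wrist view: the rack is centred near (336,145). The black paddle's handle runs from (336,72) to the blade end at (335,268). Posts are at rows 117 and 208, the hinge at (369,97), the knob top at (371,27) and the weight at (363,305).

```bash
python3 - <<'E'
from h import *
import json
c=json.load(open("w1.json"));im=cv2.imread("pics/w1.png")
cr=im[15:275,290:385];cv2.imwrite("pics/c2.png",cv2.resize(cr,None,fx=2.3*1.0,fy=2.3,interpolation=cv2.INTER_CUBIC))
g=im.max(2)
P=[]
for r in list(range(125,198,4)):
    cs=[k for k in range(322,352) if g[r,k]<45]
    if cs: 
        P.append([*at("wrist",(np.mean(cs),r),.057,c),len(cs)])
P=np.array(P);f=np.polyfit(P[:,1],P[:,0],1);print(P[::4],"yaw",-np.degrees(np.arctan(f[0])),"x at .196",np.polyval(f,.196))
col=g[:,336];print("dark rows",[r for r in range(50,290) if col[r]<45][:1],[r for r in range(50,290) if col[r]<45][-1:])
for n,uv,z in[("hend",(336,71),.057),("tip",(335.5,268),.0565),("postback L",(313,118),.062),("postback R",(360,117),.062),("front L",(317,208),.062),("front R",(355,207),.062),("hinge",(369.5,96.5),.072),("knob",(371,27),.1),("tl",(298,75.5),.01),("br",(374,213),.01)]:print(n,np.round(at("wrist",uv,z,c),4))
E
```

```text
[[ 0.54829267  0.23583671 10.        ]
 [ 0.54832683  0.2199391   8.        ]
 [ 0.54959483  0.20393309  9.        ]
 [ 0.54886979  0.18757748  6.        ]
 [ 0.55083579  0.1709898   8.        ]] yaw 2.1504542443494596 x at .196 0.5492233242394697
dark rows [71] [266]
hend [0.5463 0.2893]
tip [0.5569 0.0795]
postback L [0.5262 0.2419]
postback R [0.5713 0.2452]
front L [0.5335 0.1515]
front R [0.5724 0.1542]
hinge [0.5779 0.2653]
knob [0.5725 0.325 ]
tl [0.506  0.2885]
br [0.6027 0.1309]
```

View pics/c2.png

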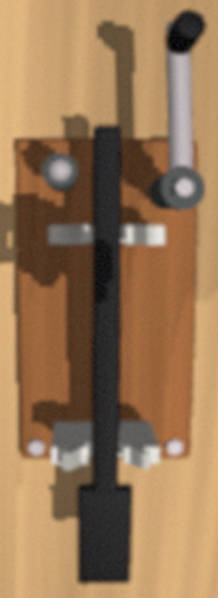

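```bash
python3 - <<'E'
from h import *
st=arm.get_state();th=np.radians(92.3)
R=np.array([[np.cos(th),np.sin(th),0],[np.sin(th),-np.cos(th),0],[0,0,-1]])
print(to_tool(st,R,[.551,.196,.2]),to_tool(st,R,[.551,.196,.051]))
E
```

```text
(array([0.0249, 0.0179, 0.0002]), array([-0.0001,  0.0001,  0.0006])) (array([0.025 , 0.018 , 0.1865]), array([-0.0001,  0.0001,  0.0006]))
```

Call:
{"op": "apply_moves", "data": {"deltas": [{"ax": 0, "ay": 0, "az": 0, "dx": 0.025, "dy": 0.018, "dz": 0, "hand": 1}, {"ax": 0, "ay": 0, "az": 0, "dx": 0.025, "dy": 0.018, "dz": 0.05, "hand": 1}, {"ax": 0, "ay": 0, "az": 0, "dx": 0.025, "dy": 0.018, "dz": 0.1, "hand": 1}, {"ax": 0, "ay": 0, "az": 0, "dx": 0.025, "dy": 0.018, "dz": 0.14, "hand": 1}, {"ax": 0, "ay": 0, "az": 0, "dx": 0.025, "dy": 0.018, "dz": 0.17, "hand": 1}, {"ax": 0, "ay": 0, "az": 0, "dx": 0.025, "dy": 0.018, "dz": 0.1865, "hand": 1}, {"ax": 0, "ay": 0, "az": 0, "dx": 0.025, "dy": 0.018, "dz": 0.1865, "hand": 1}, {"ax": 0, "ay": 0, "az": 0, "dx": 0.025, "dy": 0.018, "dz": 0.1865, "hand": 0.3}, {"ax": 0, "ay": 0, "az": 0, "dx": 0.025, "dy": 0.018, "dz": 0.1865, "hand": 0}, {"ax": 0, "ay": 0, "az": 0, "dx": 0.025, "dy": 0.018, "dz": 0.1865, "hand": 0}], "grip_force": 40}}

```text
time: 3.55
eef_pos: [0.5525, 0.1973, 0.0526]
eef_rot: [[-0.043, 0.999, 0.003], [0.999, 0.043, 0.0], [0.0, 0.003, -1.0]]
wrist_force: [-0.6, 0.6, -0.0]
gripper_width: 0.044
grasp_force: 0.0
```

Call:
{"op": "apply_moves", "data": {"deltas": [{"ax": 0, "ay": 0, "az": 0, "dx": 0, "dy": 0, "dz": 0, "hand": 0}, {"ax": 0, "ay": 0, "az": 0, "dx": 0, "dy": 0, "dz": 0, "hand": 0}, {"ax": 0, "ay": 0, "az": 0, "dx": 0, "dy": 0, "dz": 0, "hand": 0}, {"ax": 0, "ay": 0, "az": 0, "dx": 0, "dy": 0, "dz": 0, "hand": 0}], "grip_force": 80}}

```text
time: 3.95
eef_pos: [0.5514, 0.1973, 0.051]
eef_rot: [[-0.043, 0.999, 0.0], [0.999, 0.043, 0.0], [0.0, 0.0, -1.0]]
wrist_force: [-0.2, 0.8, -0.2]
gripper_width: 0.0002
grasp_force: 0.0
```

```bash
python3 - <<'E'
from h import *
st=arm.get_state()
for k in("time","eef_pos","eef_rot","q","wrist_force","torque","gripper_width","grasp_force"):print(k,np.round(st[k],4).tolist())
np.savez("grasp.npz",p=st["eef_pos"],R=st["eef_rot"])
E
```

```text
time 3.95
eef_pos [0.5514, 0.1973, 0.051]
eef_rot [[-0.0432, 0.9991, 0.0], [0.9991, 0.0432, 0.0], [0.0, 0.0, -1.0]]
q [8.7833, 26.9881, 94.3294, 0.001, 58.6806, 6.3073]
wrist_force [-0.1689, 0.7858, -0.1705]
torque [-0.0011, 0.0358, 0.0183]
gripper_width 0.0002
grasp_force 0.0
```

```bash
python3 - <<'E'
from h import *
im=arm.snapshot("wrist");cv2.imwrite("pics/w2.png",im)
im2=arm.snapshot("side")[110:230,250:410]
cv2.imwrite("pics/s2.png",np.vstack([cv2.resize(im[60:320,180:500],(520,420)),cv2.resize(im2,(520,390))])[:, :][:810]) 
a=cv2.resize(im[60:360,200:480],(392,420));b=cv2.resize(im2,(400,300));o=np.zeros((420,792,3),np.uint8);o[:,:392]=a;o[:300,392:]=b;cv2.imwrite("pics/ws2.png",o)
E
```

```text
(no output)
```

View pics/ws2.png

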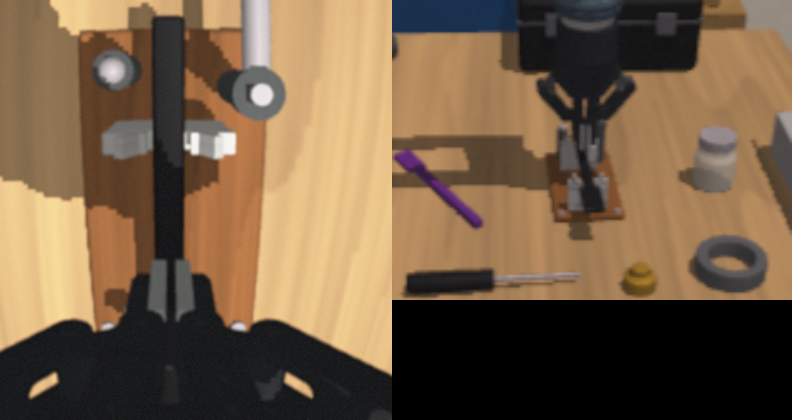

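The crop shows the closed pads at (170,290), apparently with only a thin gap, lying over the handle. I'll check the heights by projection.

```bash
python3 - <<'E'
from h import *
st=arm.get_state();p=st["eef_pos"];c=arm.get_calibration("wrist")
for z in(.032,.045,.051,.057,.065,.075):
    for dy in(-.011,0,.011): print(z,dy,[np.round((proj("wrist",[p[0]+s,p[1]+dy,z],c)-[200,60])*1.4) for s in(-.006,.006)])
print([np.round((proj("wrist",[.5475+s,.285,.057],c)-[200,60])*1.4) for s in(-.006,.006)])
E
```

```text
0.032 -0.011 [array([156., 260.]), array([182., 261.])]
0.032 0 [array([157., 238.]), array([183., 239.])]
0.032 0.011 [array([158., 215.]), array([185., 216.])]
0.045 -0.011 [array([155., 273.]), array([183., 274.])]
0.045 0 [array([156., 250.]), array([184., 251.])]
0.045 0.011 [array([157., 225.]), array([186., 227.])]
0.051 -0.011 [array([155., 279.]), array([183., 280.])]
0.051 0 [array([155., 256.]), array([185., 257.])]
0.051 0.011 [array([156., 231.]), array([186., 232.])]
0.057 -0.011 [array([154., 286.]), array([184., 287.])]
0.057 0 [array([155., 262.]), array([185., 263.])]
0.057 0.011 [array([156., 236.]), array([187., 237.])]
0.065 -0.011 [array([153., 296.]), array([184., 297.])]
0.065 0 [array([154., 271.]), array([186., 272.])]
0.065 0.011 [array([155., 244.]), array([187., 246.])]
0.075 -0.011 [array([153., 309.]), array([185., 310.])]
0.075 0 [array([153., 283.]), array([187., 284.])]
0.075 0.011 [array([154., 255.]), array([188., 257.])]
[array([152.,  32.]), array([186.,  34.])]
```

```bash
python3 - <<'E'
from h import *
import json
c=json.load(open("w1.json"))
for z in(.194,.21,.23):
  for dy in(-.011,.011): print(z,dy,[np.round(proj("wrist",[.53745+s,.1759+dy,z],c)) for s in(-.0427,.0427)])
st=arm.get_state();p=st["eef_pos"]
for z in(.032,.051,.078,.1): print("side",z,np.round((proj("side",[p[0],p[1],z])-[250,110])*2.5+[392,0]))
s=cv2.imread("pics/s2.png");a=cv2.imread("pics/ws2.png")
im2=a[0:300,392:792];w=cv2.imread("pics/w2.png")[215:300,270:370]
o=np.hstack([cv2.resize(im2[80:230,140:240],(400,600)),cv2.resize(w,(400,340),interpolation=2)[:600] if 0 else np.vstack([cv2.resize(w,(400,340),interpolation=2),np.zeros((260,400,3),np.uint8)])])
cv2.imwrite("pics/z2.png",o)
E
```

```text
0.194 -0.011 [array([251., 252.]), array([390., 257.])]
0.194 0.011 [array([250., 218.]), array([394., 224.])]
0.21 -0.011 [array([246., 264.]), array([395., 270.])]
0.21 0.011 [array([244., 228.]), array([400., 234.])]
0.23 -0.011 [array([237., 282.]), array([403., 288.])]
0.23 0.011 [array([234., 244.]), array([410., 250.])]
side 0.032 [581. 173.]
side 0.051 [581. 160.]
side 0.078 [582. 142.]
side 0.1 [582. 127.]
```

View pics/z2.png

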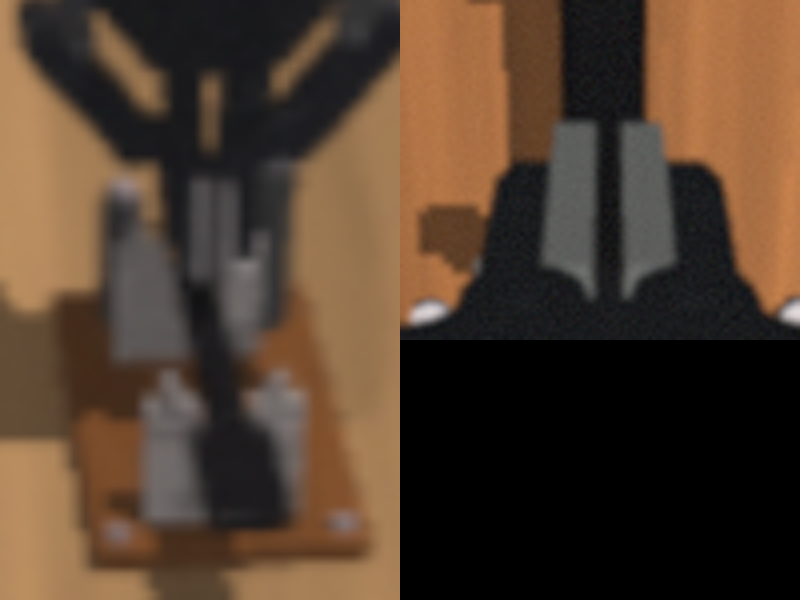

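The side and wrist views agree: the closed fingertips at z2 (215,282) and (608,122) hang just above the handle. The real tips therefore stand higher than the text says. I'll measure where they are.

```bash
python3 - <<'E'
from h import *
from scipy.optimize import fsolve
p=arm.get_state()["eef_pos"]
for w in(.011,.0):
  f=lambda v:[proj("wrist",[p[0],v[0]+w,v[1]])[1]-245.5,proj("side",[p[0],v[0]-w,v[1]])[1]-170.2]
  y,z=fsolve(f,[p[1],.06]);print(w,y-p[1],z,p[2]-z)
  print(proj("side",[p[0],y-w,z])[0],proj("wrist",[p[0],y+w,z])[0])
E
```

```text
0.011 -0.0021399497899782793 0.07335047585748194 -0.022424235909657413
326.1511063571766 322.1229383670103
0.0 0.0041591112170100974 0.06332596488654378 -0.012399724938719249
325.70704519614924 321.74659791283773
```

The real fingertips are about 22 mm behind the reported TCP, where the text puts them 19 mm ahead. The true grasp point is therefore about 41 mm higher than reported, so I'll open, go down 41 mm and close.

Call:
{"op": "apply_moves", "data": {"deltas": [{"ax": 0, "ay": 0, "az": 0, "dx": 0, "dy": 0, "dz": 0, "hand": 0.7}, {"ax": 0, "ay": 0, "az": 0, "dx": 0, "dy": 0, "dz": 0, "hand": 0.7}, {"ax": 0, "ay": 0, "az": 0, "dx": 0, "dy": 0, "dz": 0, "hand": 0.7}, {"ax": 0, "ay": 0, "az": 0, "dx": 0, "dy": 0, "dz": 0, "hand": 0.7}, {"ax": 0, "ay": 0, "az": 0, "dx": 0, "dy": 0, "dz": 0, "hand": 0.7}, {"ax": 0, "ay": 0, "az": 0, "dx": 0, "dy": 0, "dz": 0.015, "hand": 0.7}, {"ax": 0, "ay": 0, "az": 0, "dx": 0, "dy": 0, "dz": 0.03, "hand": 0.7}, {"ax": 0, "ay": 0, "az": 0, "dx": 0, "dy": 0, "dz": 0.045, "hand": 0.7}, {"ax": 0, "ay": 0, "az": 0, "dx": 0, "dy": 0, "dz": 0.05, "hand": 0.7}, {"ax": 0, "ay": 0, "az": 0, "dx": 0, "dy": 0, "dz": 0.05, "hand": 0.7}], "grip_force": 30}}

```text
time: 5.05
eef_pos: [0.5504, 0.197, 0.0095]
eef_rot: [[-0.043, 0.999, -0.003], [0.999, 0.043, -0.0], [-0.0, -0.003, -1.0]]
wrist_force: [-0.0, 0.6, 0.2]
gripper_width: 0.0596
grasp_force: 0.0
```

Call:
{"op": "apply_moves", "data": {"deltas": [{"ax": 0, "ay": 0, "az": 0, "dx": 0, "dy": 0, "dz": 0, "hand": 0.3}, {"ax": 0, "ay": 0, "az": 0, "dx": 0, "dy": 0, "dz": 0, "hand": 0.15}, {"ax": 0, "ay": 0, "az": 0, "dx": 0, "dy": 0, "dz": 0, "hand": 0}, {"ax": 0, "ay": 0, "az": 0, "dx": 0, "dy": 0, "dz": 0, "hand": 0}, {"ax": 0, "ay": 0, "az": 0, "dx": 0, "dy": 0, "dz": 0, "hand": 0}, {"ax": 0, "ay": 0, "az": 0, "dx": 0, "dy": 0, "dz": 0, "hand": 0}, {"ax": 0, "ay": 0, "az": 0, "dx": 0, "dy": 0, "dz": 0, "hand": 0}], "grip_force": 80}}

```text
time: 5.75
eef_pos: [0.5519, 0.1974, 0.0116]
eef_rot: [[-0.043, 0.999, 0.001], [0.999, 0.043, 0.0], [0.0, 0.001, -1.0]]
wrist_force: [-0.6, -0.0, 6.0]
gripper_width: 0.0105
grasp_force: 78.6
```

```bash
python3 - <<'E'
from h import *
st=arm.get_state()
for k in("time","eef_pos","eef_rot","q","wrist_force","torque","gripper_width","grasp_force"):print(k,np.round(st[k],4).tolist())
np.savez("grasp.npz",p=st["eef_pos"],R=st["eef_rot"])
c=arm.get_calibration("wrist");im=arm.snapshot("wrist");cv2.imwrite("pics/w3.png",im)
im2=arm.snapshot("side")[140:210,300:360];w=im[200:300,270:370]
cv2.imwrite("pics/z3.png",np.hstack([cv2.resize(im2,(480,560),interpolation=2)[:400],cv2.resize(w,(400,400),interpolation=2)][:1]+[cv2.resize(w,(310,400),interpolation=2)]))
E
```

```text
time 5.75
eef_pos [0.5519, 0.1974, 0.0116]
eef_rot [[-0.0431, 0.9991, 0.0012], [0.9991, 0.0431, 0.0002], [0.0002, 0.0012, -1.0]]
q [8.7781, 29.8802, 96.1718, 0.0025, 53.8773, 6.3053]
wrist_force [-0.6487, -0.0354, 5.9542]
torque [0.0402, 0.0073, -0.045]
gripper_width 0.0105
grasp_force 78.5542
```

Call:
{"op": "apply_moves", "data": {"deltas": [{"ax": 0, "ay": 0, "az": 0, "dx": 0, "dy": 0, "dz": -0.015, "hand": 0}, {"ax": 0, "ay": 0, "az": 0, "dx": 0, "dy": 0, "dz": -0.04, "hand": 0}, {"ax": 0, "ay": 0, "az": 0, "dx": 0, "dy": 0, "dz": -0.08, "hand": 0}, {"ax": 0, "ay": 0, "az": 0, "dx": 0, "dy": 0, "dz": -0.13, "hand": 0}, {"ax": 0, "ay": 0, "az": 0, "dx": 0, "dy": 0, "dz": -0.18, "hand": 0}, {"ax": 0, "ay": 0, "az": 0, "dx": 0, "dy": 0, "dz": -0.19, "hand": 0}, {"ax": 0, "ay": 0, "az": 0, "dx": 0, "dy": 0, "dz": -0.19, "hand": 0}, {"ax": 0, "ay": 0, "az": 0, "dx": 0, "dy": 0, "dz": -0.19, "hand": 0}], "grip_force": 80}}

```text
time: 6.65
eef_pos: [0.5505, 0.1971, 0.1618]
eef_rot: [[-0.043, 0.999, -0.002], [0.999, 0.043, -0.0], [-0.0, -0.002, -1.0]]
wrist_force: [-0.9, 0.2, -1.1]
gripper_width: 0.0106
grasp_force: 78.0
```

```bash
cat >> h.py <<'E'
TIP=np.array([-.119,0,-.0394])
def target(tip,t,yaw0=92.47):
    th=np.radians(yaw0);R0=np.array([[np.cos(th),np.sin(th),0],[np.sin(th),-np.cos(th),0],[0,0,-1]])
    R=R0@cv2.Rodrigues(np.array([0,np.radians(t),0]))[0]
    return R,np.array(tip)-R@TIP
E
python3 - <<'E'
from h import *
st=arm.get_state()
for k in("time","eef_pos","eef_rot","wrist_force","torque","gripper_width","grasp_force"):print(k,np.round(st[k],4).tolist())
# pan centre from rim ellipse in top and side + beads
im=cv2.imread("pics/top0.png")
beads=[(377,171),(391,172),(396,185),(392,197),(378,200),(367,192),(368,179),(382,184)]
B=np.array([at("top",b,.015) for b in beads]);print(np.round(B,4).tolist(),B.mean(0))
C=np.array([.5665,-.183])
R,p=target([C[0]+.063,C[1],.10],50);print(p,to_tool(st,R,p))
E
```

```text
time 6.65
eef_pos [0.5505, 0.1971, 0.1618]
eef_rot [[-0.043, 0.9991, -0.0021], [0.9991, 0.043, -0.0003], [-0.0002, -0.0021, -1.0]]
wrist_force [-0.8861, 0.17, -1.0823]
torque [0.0479, 0.0076, 0.0242]
gripper_width 0.0106
grasp_force 78.0423
[[0.6008, -0.1709], [0.5983, -0.205], [0.5664, -0.2168], [0.5371, -0.2067], [0.5299, -0.1726], [0.5494, -0.1461], [0.5812, -0.1488], [0.5689, -0.1827]] [ 0.56652855 -0.18118986]
[ 0.62490275 -0.07642523  0.16583346] (array([-0.3456,  0.0782, -0.0051]), array([-0.0006,  0.2778, -0.0003]))
```

Call:
{"op": "apply_moves", "data": {"deltas": [{"ax": 0, "ay": 0.03, "az": 0, "dx": -0.03, "dy": 0.01, "dz": -0.01, "hand": 0}, {"ax": 0, "ay": 0.06, "az": 0, "dx": -0.08, "dy": 0.02, "dz": -0.01, "hand": 0}, {"ax": 0, "ay": 0.1, "az": 0, "dx": -0.13, "dy": 0.03, "dz": -0.01, "hand": 0}, {"ax": 0, "ay": 0.14, "az": 0, "dx": -0.18, "dy": 0.04, "dz": -0.01, "hand": 0}, {"ax": 0, "ay": 0.18, "az": 0, "dx": -0.23, "dy": 0.055, "dz": -0.01, "hand": 0}, {"ax": 0, "ay": 0.22, "az": 0, "dx": -0.28, "dy": 0.065, "dz": -0.01, "hand": 0}, {"ax": 0, "ay": 0.26, "az": 0, "dx": -0.32, "dy": 0.075, "dz": -0.01, "hand": 0}, {"ax": 0, "ay": 0.278, "az": 0, "dx": -0.3456, "dy": 0.0782, "dz": -0.0051, "hand": 0}, {"ax": 0, "ay": 0.278, "az": 0, "dx": -0.3456, "dy": 0.0782, "dz": -0.0051, "hand": 0}, {"ax": 0, "ay": 0.278, "az": 0, "dx": -0.3456, "dy": 0.0782, "dz": -0.0051, "hand": 0}]}}

```text
time: 7.65
eef_pos: [0.625, -0.0766, 0.1644]
eef_rot: [[-0.023, 0.999, -0.034], [0.639, 0.041, 0.768], [0.768, -0.004, -0.64]]
wrist_force: [0.3, 0.8, -0.6]
gripper_width: 0.0104
grasp_force: 78.1
```

```bash
python3 - <<'E'
from h import *
st=arm.get_state()
for k in("time","eef_pos","eef_rot","q","wrist_force","torque","gripper_width","grasp_force"):print(k,np.round(st[k],4).tolist())
p=st["eef_pos"];R=np.array(st["eef_rot"])
t=p+R@TIP;print("tip pred",t,"top px",proj("top",t),"side px",proj("side",t),"handle end",p+R@[.095,0,-.0394])
a=arm.snapshot("top");b=arm.snapshot("side")
cv2.imwrite("pics/t4.png",a);cv2.imwrite("pics/s4.png",b)
o=np.hstack([cv2.resize(a[120:250,320:450],(390,390)),cv2.resize(b[150:320,260:430],(390,390))]);cv2.imwrite("pics/z4.png",o)
E
```

```text
time 7.65
eef_pos [0.625, -0.0766, 0.1644]
eef_rot [[-0.0229, 0.9991, -0.0344], [0.6395, 0.0411, 0.7677], [0.7685, -0.0045, -0.6399]]
q [-38.3715, 41.6075, 70.7293, 36.544, 102.8613, -43.8839]
wrist_force [0.3093, 0.8339, -0.6418]
torque [-0.4633, -0.0406, 0.0403]
gripper_width 0.0104
grasp_force 78.1188
tip pred [ 0.62909315 -0.18289988  0.09811579] top px [386.71991126 153.77983653] side px [370.57152029 239.3092223 ] handle end [ 0.62420234 -0.04605029  0.2625672 ]
```

View pics/z4.png

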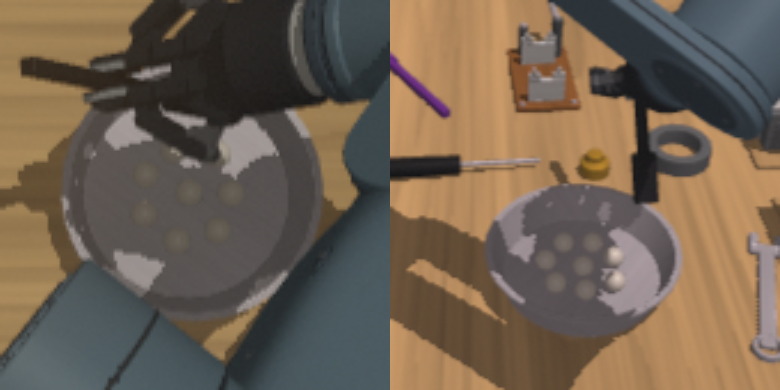

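The side crop shows the blade end at z4 (645,202), i.e. side pixel (371,238), which matches the predicted (370.6,239.3). The tool offset is therefore right. Next is working out the rows for lowering and stirring.

```bash
python3 - <<'E'
from h import *
st=arm.get_state();p=st["eef_pos"];R,_=target([0,0,0],50)
t=p+np.array(st["eef_rot"])@TIP;C=np.array([.5665,-.183])
tool=lambda d:np.round(R.T@d/.8,4).tolist()
print("down",tool(np.array([C[0]+.063-t[0],C[1]-t[1],.0115-t[2]])))
pt=lambda a,r:np.array([r*np.cos(a),r*np.sin(a),0])
print("B");s=pt(0,.063)
for i in range(1,11): print(tool(pt(-np.pi/2*i/10,.063-.026*i/10)-s))
for nm,a0 in(("C1",-np.pi/2),("C2",np.pi/2)):
    print(nm)
    for i in range(1,11): print(tool(pt(a0-np.pi*i/10,.037)-pt(a0,.037)))
E
```

```text
down [-0.0869, -0.0009, 0.07]
B
[-0.0075, -0.0047, -0.0089]
[-0.0141, -0.011, -0.0168]
[-0.0196, -0.0186, -0.0234]
[-0.0241, -0.0272, -0.0287]
[-0.0274, -0.0364, -0.0327]
[-0.0296, -0.0459, -0.0352]
[-0.0306, -0.0554, -0.0364]
[-0.0305, -0.0646, -0.0363]
[-0.0294, -0.073, -0.0351]
[-0.0275, -0.0807, -0.0328]
C1
[0.0018, -0.0142, 0.0022]
[0.0064, -0.0268, 0.0077]
[0.0133, -0.0366, 0.0158]
[0.0217, -0.0426, 0.0259]
[0.031, -0.0442, 0.0369]
[0.0401, -0.0413, 0.0478]
[0.0482, -0.0342, 0.0574]
[0.0545, -0.0236, 0.0649]
[0.0583, -0.0104, 0.0695]
[0.0594, 0.004, 0.0708]
C2
[-0.0018, 0.0142, -0.0022]
[-0.0064, 0.0268, -0.0077]
[-0.0133, 0.0366, -0.0158]
[-0.0217, 0.0426, -0.0259]
[-0.031, 0.0442, -0.0369]
[-0.0401, 0.0413, -0.0478]
[-0.0482, 0.0342, -0.0574]
[-0.0545, 0.0236, -0.0649]
[-0.0583, 0.0104, -0.0695]
[-0.0594, -0.004, -0.0708]
```

Call:
{"op": "apply_moves", "data": {"deltas": [{"ax": 0, "ay": 0, "az": 0, "dx": -0.018, "dy": 0, "dz": 0.014, "hand": 0}, {"ax": 0, "ay": 0, "az": 0, "dx": -0.036, "dy": 0, "dz": 0.029, "hand": 0}, {"ax": 0, "ay": 0, "az": 0, "dx": -0.054, "dy": -0.001, "dz": 0.043, "hand": 0}, {"ax": 0, "ay": 0, "az": 0, "dx": -0.068, "dy": -0.001, "dz": 0.055, "hand": 0}, {"ax": 0, "ay": 0, "az": 0, "dx": -0.079, "dy": -0.001, "dz": 0.064, "hand": 0}, {"ax": 0, "ay": 0, "az": 0, "dx": -0.087, "dy": -0.001, "dz": 0.07, "hand": 0}, {"ax": 0, "ay": 0, "az": 0, "dx": -0.087, "dy": -0.001, "dz": 0.07, "hand": 0}, {"ax": 0, "ay": 0, "az": 0, "dx": -0.087, "dy": -0.001, "dz": 0.07, "hand": 0}]}}

```text
time: 8.55
eef_pos: [0.6253, -0.0783, 0.0779]
eef_rot: [[-0.028, 0.999, -0.033], [0.642, 0.043, 0.766], [0.767, 0.0, -0.642]]
wrist_force: [0.5, -0.7, -0.8]
gripper_width: 0.0107
grasp_force: 78.1
```

```bash
python3 - <<'E'
from h import *
st=arm.get_state()
for k in("time","eef_pos","q","wrist_force","torque","gripper_width"):print(k,np.round(st[k],4).tolist())
t=st["eef_pos"]+np.array(st["eef_rot"])@TIP;print("tip pred",t,proj("side",t))
b=arm.snapshot("side");cv2.imwrite("pics/s5.png",b);cv2.imwrite("pics/z5.png",cv2.resize(b[200:310,290:400],(550,550),interpolation=2))
E
```

```text
time 8.55
eef_pos [0.6253, -0.0783, 0.0779]
q [-38.4522, 46.9029, 73.7036, 35.6383, 96.0239, -49.1649]
wrist_force [0.493, -0.6781, -0.8192]
torque [-0.4275, -0.0389, 0.0137]
gripper_width 0.0107
tip pred [ 0.62993703 -0.18480441  0.01200574] [367.82839272 266.31653553]
```

View pics/z5.png

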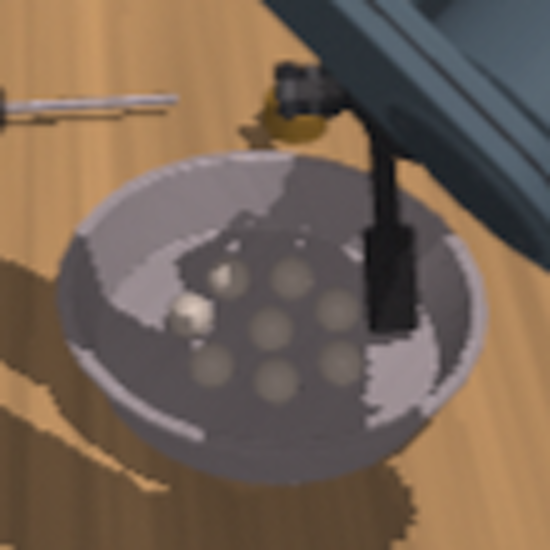

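Blade end at z5 (393,332) → side (368.6,266.4) is as predicted, beside the ball ring and just above the floor. Now I'll stir.

Call:
{"op": "apply_moves", "data": {"deltas": [{"ax": 0, "ay": 0, "az": 0, "dx": -0.0075, "dy": -0.0047, "dz": -0.0089, "hand": 0}, {"ax": 0, "ay": 0, "az": 0, "dx": -0.0141, "dy": -0.011, "dz": -0.0168, "hand": 0}, {"ax": 0, "ay": 0, "az": 0, "dx": -0.0196, "dy": -0.0186, "dz": -0.0234, "hand": 0}, {"ax": 0, "ay": 0, "az": 0, "dx": -0.0241, "dy": -0.0272, "dz": -0.0287, "hand": 0}, {"ax": 0, "ay": 0, "az": 0, "dx": -0.0274, "dy": -0.0364, "dz": -0.0327, "hand": 0}, {"ax": 0, "ay": 0, "az": 0, "dx": -0.0296, "dy": -0.0459, "dz": -0.0352, "hand": 0}, {"ax": 0, "ay": 0, "az": 0, "dx": -0.0306, "dy": -0.0554, "dz": -0.0364, "hand": 0}, {"ax": 0, "ay": 0, "az": 0, "dx": -0.0305, "dy": -0.0646, "dz": -0.0363, "hand": 0}, {"ax": 0, "ay": 0, "az": 0, "dx": -0.0294, "dy": -0.073, "dz": -0.0351, "hand": 0}, {"ax": 0, "ay": 0, "az": 0, "dx": -0.0275, "dy": -0.0807, "dz": -0.0328, "hand": 0}]}}

```text
time: 9.6
eef_pos: [0.5615, -0.1149, 0.0778]
eef_rot: [[-0.028, 0.999, -0.033], [0.642, 0.043, 0.766], [0.767, 0.0, -0.642]]
wrist_force: [0.2, -0.5, -0.2]
gripper_width: 0.0103
grasp_force: 78.1
```

Call:
{"op": "apply_moves", "data": {"deltas": [{"ax": 0, "ay": 0, "az": 0, "dx": 0.0018, "dy": -0.0142, "dz": 0.0022, "hand": 0}, {"ax": 0, "ay": 0, "az": 0, "dx": 0.0064, "dy": -0.0268, "dz": 0.0077, "hand": 0}, {"ax": 0, "ay": 0, "az": 0, "dx": 0.0133, "dy": -0.0366, "dz": 0.0158, "hand": 0}, {"ax": 0, "ay": 0, "az": 0, "dx": 0.0217, "dy": -0.0426, "dz": 0.0259, "hand": 0}, {"ax": 0, "ay": 0, "az": 0, "dx": 0.031, "dy": -0.0442, "dz": 0.0369, "hand": 0}, {"ax": 0, "ay": 0, "az": 0, "dx": 0.0401, "dy": -0.0413, "dz": 0.0478, "hand": 0}, {"ax": 0, "ay": 0, "az": 0, "dx": 0.0482, "dy": -0.0342, "dz": 0.0574, "hand": 0}, {"ax": 0, "ay": 0, "az": 0, "dx": 0.0545, "dy": -0.0236, "dz": 0.0649, "hand": 0}, {"ax": 0, "ay": 0, "az": 0, "dx": 0.0583, "dy": -0.0104, "dz": 0.0695, "hand": 0}, {"ax": 0, "ay": 0, "az": 0, "dx": 0.0594, "dy": 0.004, "dz": 0.0708, "hand": 0}]}}

```text
time: 10.6
eef_pos: [0.5632, -0.0403, 0.0778]
eef_rot: [[-0.028, 0.999, -0.033], [0.642, 0.044, 0.766], [0.766, 0.0, -0.642]]
wrist_force: [-0.5, -0.3, 0.2]
gripper_width: 0.0103
grasp_force: 78.1
```

Call:
{"op": "apply_moves", "data": {"deltas": [{"ax": 0, "ay": 0, "az": 0, "dx": -0.0018, "dy": 0.0142, "dz": -0.0022, "hand": 0}, {"ax": 0, "ay": 0, "az": 0, "dx": -0.0064, "dy": 0.0268, "dz": -0.0077, "hand": 0}, {"ax": 0, "ay": 0, "az": 0, "dx": -0.0133, "dy": 0.0366, "dz": -0.0158, "hand": 0}, {"ax": 0, "ay": 0, "az": 0, "dx": -0.0217, "dy": 0.0426, "dz": -0.0259, "hand": 0}, {"ax": 0, "ay": 0, "az": 0, "dx": -0.031, "dy": 0.0442, "dz": -0.0369, "hand": 0}, {"ax": 0, "ay": 0, "az": 0, "dx": -0.0401, "dy": 0.0413, "dz": -0.0478, "hand": 0}, {"ax": 0, "ay": 0, "az": 0, "dx": -0.0482, "dy": 0.0342, "dz": -0.0574, "hand": 0}, {"ax": 0, "ay": 0, "az": 0, "dx": -0.0545, "dy": 0.0236, "dz": -0.0649, "hand": 0}, {"ax": 0, "ay": 0, "az": 0, "dx": -0.0583, "dy": 0.0104, "dz": -0.0695, "hand": 0}, {"ax": 0, "ay": 0, "az": 0, "dx": -0.0594, "dy": -0.004, "dz": -0.0708, "hand": 0}]}}

```text
time: 11.6
eef_pos: [0.5609, -0.1158, 0.0777]
eef_rot: [[-0.027, 0.999, -0.033], [0.642, 0.042, 0.766], [0.767, -0.0, -0.642]]
wrist_force: [-0.4, 0.1, -0.5]
gripper_width: 0.0105
grasp_force: 78.1
```

```bash
python3 - <<'E'
from h import *
st=arm.get_state()
for k in("time","eef_pos","q","wrist_force","gripper_width"):print(k,np.round(st[k],4).tolist())
t=st["eef_pos"]+np.array(st["eef_rot"])@TIP;print("tip pred",t,"rel",t[:2]-[.5665,-.183],proj("side",t))
b=arm.snapshot("side");cv2.imwrite("pics/s6.png",b)
print([(np.round(at("side",d["box"][:2],.015),3).tolist(),round(d["confidence"],2)) for d in arm.trace("side","bead0_center")])
E
```

```text
time 11.6
eef_pos [0.5609, -0.1158, 0.0777]
q [-44.1742, 44.0661, 79.8706, 31.9703, 95.9448, -55.0255]
wrist_force [-0.3915, 0.056, -0.5122]
gripper_width 0.0105
tip pred [ 0.56545048 -0.22236308  0.011807  ] rel [-0.00104952 -0.03936308] [343.47414118 278.52133607]
[]
```

Call:
{"op": "apply_moves", "data": {"deltas": [{"ax": 0, "ay": 0, "az": 0, "dx": 0.0018, "dy": -0.0142, "dz": 0.0022, "hand": 0}, {"ax": 0, "ay": 0, "az": 0, "dx": 0.0064, "dy": -0.0268, "dz": 0.0077, "hand": 0}, {"ax": 0, "ay": 0, "az": 0, "dx": 0.0133, "dy": -0.0366, "dz": 0.0158, "hand": 0}, {"ax": 0, "ay": 0, "az": 0, "dx": 0.0217, "dy": -0.0426, "dz": 0.0259, "hand": 0}, {"ax": 0, "ay": 0, "az": 0, "dx": 0.031, "dy": -0.0442, "dz": 0.0369, "hand": 0}, {"ax": 0, "ay": 0, "az": 0, "dx": 0.0401, "dy": -0.0413, "dz": 0.0478, "hand": 0}, {"ax": 0, "ay": 0, "az": 0, "dx": 0.0482, "dy": -0.0342, "dz": 0.0574, "hand": 0}, {"ax": 0, "ay": 0, "az": 0, "dx": 0.0545, "dy": -0.0236, "dz": 0.0649, "hand": 0}, {"ax": 0, "ay": 0, "az": 0, "dx": 0.0583, "dy": -0.0104, "dz": 0.0695, "hand": 0}, {"ax": 0, "ay": 0, "az": 0, "dx": 0.0594, "dy": 0.004, "dz": 0.0708, "hand": 0}]}}

```text
time: 12.7
eef_pos: [0.5632, -0.0403, 0.0778]
eef_rot: [[-0.028, 0.999, -0.033], [0.642, 0.044, 0.766], [0.766, 0.0, -0.642]]
wrist_force: [-0.1, 1.0, -1.3]
gripper_width: 0.0104
grasp_force: 78.1
```

Call:
{"op": "apply_moves", "data": {"deltas": [{"ax": 0, "ay": 0, "az": 0, "dx": -0.0018, "dy": 0.0142, "dz": -0.0022, "hand": 0}, {"ax": 0, "ay": 0, "az": 0, "dx": -0.0064, "dy": 0.0268, "dz": -0.0077, "hand": 0}, {"ax": 0, "ay": 0, "az": 0, "dx": -0.0133, "dy": 0.0366, "dz": -0.0158, "hand": 0}, {"ax": 0, "ay": 0, "az": 0, "dx": -0.0217, "dy": 0.0426, "dz": -0.0259, "hand": 0}, {"ax": 0, "ay": 0, "az": 0, "dx": -0.031, "dy": 0.0442, "dz": -0.0369, "hand": 0}, {"ax": 0, "ay": 0, "az": 0, "dx": -0.0401, "dy": 0.0413, "dz": -0.0478, "hand": 0}, {"ax": 0, "ay": 0, "az": 0, "dx": -0.0482, "dy": 0.0342, "dz": -0.0574, "hand": 0}, {"ax": 0, "ay": 0, "az": 0, "dx": -0.0545, "dy": 0.0236, "dz": -0.0649, "hand": 0}, {"ax": 0, "ay": 0, "az": 0, "dx": -0.0583, "dy": 0.0104, "dz": -0.0695, "hand": 0}, {"ax": 0, "ay": 0, "az": 0, "dx": -0.0594, "dy": -0.004, "dz": -0.0708, "hand": 0}]}}

```text
time: 13.7
eef_pos: [0.5609, -0.1158, 0.0777]
eef_rot: [[-0.027, 0.999, -0.033], [0.642, 0.042, 0.766], [0.767, -0.0, -0.642]]
wrist_force: [0.5, 0.2, -0.3]
gripper_width: 0.0105
grasp_force: 78.1
```

Call:
{"op": "apply_moves", "data": {"deltas": [{"ax": 0, "ay": 0, "az": 0, "dx": 0.0018, "dy": -0.0142, "dz": 0.0022, "hand": 0}, {"ax": 0, "ay": 0, "az": 0, "dx": 0.0064, "dy": -0.0268, "dz": 0.0077, "hand": 0}, {"ax": 0, "ay": 0, "az": 0, "dx": 0.0133, "dy": -0.0366, "dz": 0.0158, "hand": 0}, {"ax": 0, "ay": 0, "az": 0, "dx": 0.0217, "dy": -0.0426, "dz": 0.0259, "hand": 0}, {"ax": 0, "ay": 0, "az": 0, "dx": 0.031, "dy": -0.0442, "dz": 0.0369, "hand": 0}, {"ax": 0, "ay": 0, "az": 0, "dx": 0.0401, "dy": -0.0413, "dz": 0.0478, "hand": 0}, {"ax": 0, "ay": 0, "az": 0, "dx": 0.0482, "dy": -0.0342, "dz": 0.0574, "hand": 0}, {"ax": 0, "ay": 0, "az": 0, "dx": 0.0545, "dy": -0.0236, "dz": 0.0649, "hand": 0}, {"ax": 0, "ay": 0, "az": 0, "dx": 0.0583, "dy": -0.0104, "dz": 0.0695, "hand": 0}, {"ax": 0, "ay": 0, "az": 0, "dx": 0.0594, "dy": 0.004, "dz": 0.0708, "hand": 0}]}}

```text
time: 14.7
eef_pos: [0.5632, -0.0403, 0.0778]
eef_rot: [[-0.028, 0.999, -0.034], [0.642, 0.044, 0.766], [0.766, 0.0, -0.642]]
wrist_force: [0.1, -0.7, 0.2]
gripper_width: 0.0105
grasp_force: 78.1
```

Call:
{"op": "apply_moves", "data": {"deltas": [{"ax": 0, "ay": 0, "az": 0, "dx": -0.0018, "dy": 0.0142, "dz": -0.0022, "hand": 0}, {"ax": 0, "ay": 0, "az": 0, "dx": -0.0064, "dy": 0.0268, "dz": -0.0077, "hand": 0}, {"ax": 0, "ay": 0, "az": 0, "dx": -0.0133, "dy": 0.0366, "dz": -0.0158, "hand": 0}, {"ax": 0, "ay": 0, "az": 0, "dx": -0.0217, "dy": 0.0426, "dz": -0.0259, "hand": 0}, {"ax": 0, "ay": 0, "az": 0, "dx": -0.031, "dy": 0.0442, "dz": -0.0369, "hand": 0}, {"ax": 0, "ay": 0, "az": 0, "dx": -0.0401, "dy": 0.0413, "dz": -0.0478, "hand": 0}, {"ax": 0, "ay": 0, "az": 0, "dx": -0.0482, "dy": 0.0342, "dz": -0.0574, "hand": 0}, {"ax": 0, "ay": 0, "az": 0, "dx": -0.0545, "dy": 0.0236, "dz": -0.0649, "hand": 0}, {"ax": 0, "ay": 0, "az": 0, "dx": -0.0583, "dy": 0.0104, "dz": -0.0695, "hand": 0}, {"ax": 0, "ay": 0, "az": 0, "dx": -0.0594, "dy": -0.004, "dz": -0.0708, "hand": 0}]}}

```text
time: 15.7
eef_pos: [0.5609, -0.1158, 0.0777]
eef_rot: [[-0.027, 0.999, -0.033], [0.642, 0.042, 0.766], [0.767, -0.0, -0.642]]
wrist_force: [0.2, -1.0, -1.0]
gripper_width: 0.0103
grasp_force: 78.1
```

```bash
python3 - <<'E'
from h import *
st=arm.get_state()
R=np.array(st["eef_rot"]);p=st["eef_pos"];print(st["time"],p,st["gripper_width"],st["wrist_force"])
t=p+R@TIP;print(t,proj("side",t))
g=np.load("grasp.npz")
print("up .1",np.round(R.T@[0,0,.1]/.8,4))
R0,_=target([0,0,0],0)
p1=p+np.array([0,0,.1])
b=arm.snapshot("side");cv2.imwrite("pics/s7.png",b)
# blade segmentation: dark pixels around predicted tip
u,v=proj("side",t).astype(int);gr=b.max(2)[v-25:v+10,u-14:u+15];print("\n".join("".join("#" if x<45 else "." for x in r) for r in gr[::2]))
print("bead-like", [(round(d["confidence"],2),np.round(d["box"]).tolist()) for d in arm.trace("side","bead1_center")])
E
```

```text
15.7 [ 0.56093759 -0.11580589  0.07772727] 0.010294499361045959 [ 0.15941043 -1.01766529 -1.04963625]
[ 0.56543967 -0.22233417  0.01181204] [343.46838702 278.5108858 ]
up .1 [ 0.0958 -0.     -0.0803]
............####.............
............#####............
..........########...........
.........###########.........
..........############.......
.........##############......
..........##########.........
..........##########.....#...
..........##########.........
..........##########.........
..........##########.........
..........##########.........
..........##########.........
.............................
.............................
.............................
.............................
.............................
bead-like [(0.64, [329.0, 282.0, 14.0, 9.0]), (0.54, [316.0, 261.0, 6.0, 10.0])]
```

Call:
{"op": "apply_moves", "data": {"deltas": [{"ax": 0, "ay": 0, "az": 0, "dx": 0.015, "dy": 0, "dz": -0.0126, "hand": 0}, {"ax": 0, "ay": 0, "az": 0, "dx": 0.04, "dy": 0, "dz": -0.0335, "hand": 0}, {"ax": 0, "ay": 0, "az": 0, "dx": 0.065, "dy": 0, "dz": -0.0545, "hand": 0}, {"ax": 0, "ay": 0, "az": 0, "dx": 0.0958, "dy": 0, "dz": -0.0803, "hand": 0}, {"ax": 0, "ay": 0, "az": 0, "dx": 0.0958, "dy": 0, "dz": -0.0803, "hand": 0}, {"ax": 0, "ay": 0, "az": 0, "dx": 0.0958, "dy": 0, "dz": -0.0803, "hand": 0}]}}

```text
time: 16.4
eef_pos: [0.5626, -0.1149, 0.1792]
eef_rot: [[-0.03, 0.999, -0.032], [0.643, 0.044, 0.764], [0.765, 0.002, -0.644]]
wrist_force: [-0.3, 0.1, -0.8]
gripper_width: 0.0103
grasp_force: 78.1
```

```bash
python3 - <<'E'
from h import *
st=arm.get_state();print(st["time"],st["eef_pos"])
R0,_=target([0,0,0],0)
print(to_tool(st,R0,[.5512,.1972,.165]))
E
```

```text
16.4 [ 0.56261794 -0.11492246  0.17915953]
(array([0.2379, 0.0028, 0.31  ]), array([ 0.0006, -0.2772,  0.0006]))
```

Call:
{"op": "apply_moves", "data": {"deltas": [{"ax": 0, "ay": -0.03, "az": 0, "dx": 0.024, "dy": 0, "dz": 0.031, "hand": 0}, {"ax": 0, "ay": -0.065, "az": 0, "dx": 0.06, "dy": 0.001, "dz": 0.078, "hand": 0}, {"ax": 0, "ay": -0.105, "az": 0, "dx": 0.096, "dy": 0.001, "dz": 0.125, "hand": 0}, {"ax": 0, "ay": -0.145, "az": 0, "dx": 0.132, "dy": 0.002, "dz": 0.172, "hand": 0}, {"ax": 0, "ay": -0.19, "az": 0, "dx": 0.168, "dy": 0.002, "dz": 0.219, "hand": 0}, {"ax": 0, "ay": -0.23, "az": 0, "dx": 0.204, "dy": 0.003, "dz": 0.266, "hand": 0}, {"ax": 0, "ay": -0.265, "az": 0, "dx": 0.23, "dy": 0.003, "dz": 0.3, "hand": 0}, {"ax": 0.0006, "ay": -0.2772, "az": 0.0006, "dx": 0.2379, "dy": 0.0028, "dz": 0.31, "hand": 0}, {"ax": 0.0006, "ay": -0.2772, "az": 0.0006, "dx": 0.2379, "dy": 0.0028, "dz": 0.31, "hand": 0}, {"ax": 0.0006, "ay": -0.2772, "az": 0.0006, "dx": 0.2379, "dy": 0.0028, "dz": 0.31, "hand": 0}]}}

```text
time: 17.4
eef_pos: [0.5499, 0.1975, 0.1632]
eef_rot: [[-0.044, 0.999, -0.005], [0.999, 0.044, 0.003], [0.003, -0.005, -1.0]]
wrist_force: [0.2, 0.4, -0.9]
gripper_width: 0.0107
grasp_force: 78.1
```

```bash
python3 - <<'E'
from h import *
st=arm.get_state();p=st["eef_pos"];R=np.array(st["eef_rot"]);print(st["time"],p,R.tolist(),st["q"][5])
R0,_=target([0,0,0],0)
for z in(.165,.03,.0112):print(z,to_tool(st,R0,[.5514,.1972,z]))
im=arm.snapshot("top");cv2.imwrite("pics/t8.png",im)
a=cv2.imread("pics/top0.png")
# white-ball detection
for k in(a,im):
    g=cv2.GaussianBlur(cv2.cvtColor(k[135:235,335:435],cv2.COLOR_BGR2GRAY),(3,3),0)
    h=cv2.HoughCircles(cv2.resize(g,None,fx=4,fy=4),cv2.HOUGH_GRADIENT,1,28,param1=60,param2=14,minRadius=15,maxRadius=23)
    print([] if h is None else np.round(np.array([at("top",(c[0]/4+335,c[1]/4+135),.015) for c in h[0]]),3).tolist())
w=arm.snapshot("wrist");cv2.imwrite("pics/w8.png",w)
o=np.zeros((600,800,3),np.uint8);o[:400,:400]=cv2.resize(im[135:235,335:435],(400,400),interpolation=2);o[:600,400:]=cv2.resize(w[20:290,240:420],(400,600));o[400:,:]=o[400:,:];cv2.imwrite("pics/z8.png",o)
E
```

```text
17.4 [0.54989644 0.19751006 0.16322038] [[-0.04426363371632968, 0.9990077155186542, -0.004931030767111922], [0.9990161859665013, 0.044276362553374735, 0.002502777654316633], [0.0027186222928964874, -0.004815397516479511, -0.9999847104029075]] 6.11070567241848
0.165 (array([-0.0005,  0.0018, -0.0022]), array([-0.0015, -0.0009,  0.0004]))
0.03 (array([-0.0009,  0.0027,  0.1665]), array([-0.0015, -0.0009,  0.0004]))
0.0112 (array([-0.001 ,  0.0028,  0.19  ]), array([-0.0015, -0.0009,  0.0004]))
[[0.563, -0.213], [0.597, -0.204]]
[[0.565, -0.181], [0.605, -0.232], [0.575, -0.117], [0.524, -0.232]]
```

Call:
{"op": "apply_moves", "data": {"deltas": [{"ax": 0, "ay": 0, "az": 0, "dx": 0, "dy": 0, "dz": 0.03, "hand": 0}, {"ax": 0, "ay": 0, "az": 0, "dx": 0, "dy": 0, "dz": 0.06, "hand": 0}, {"ax": 0, "ay": 0, "az": 0, "dx": 0, "dy": 0, "dz": 0.09, "hand": 0}, {"ax": 0, "ay": 0, "az": 0, "dx": 0, "dy": 0, "dz": 0.12, "hand": 0}, {"ax": 0, "ay": 0, "az": 0, "dx": 0, "dy": 0, "dz": 0.13, "hand": 0}, {"ax": 0, "ay": 0, "az": 0, "dx": 0, "dy": 0, "dz": 0.13, "hand": 0}, {"ax": 0, "ay": 0, "az": 0, "dx": 0, "dy": 0, "dz": 0.13, "hand": 0}, {"ax": 0, "ay": 0, "az": 0, "dx": 0, "dy": 0, "dz": 0.13, "hand": 0}]}}

```text
time: 18.3
eef_pos: [0.5519, 0.197, 0.0618]
eef_rot: [[-0.041, 0.999, 0.0], [0.999, 0.041, 0.003], [0.003, 0.0, -1.0]]
wrist_force: [0.7, -0.2, -0.3]
gripper_width: 0.0105
grasp_force: 78.1
```

```bash
python3 - <<'E'
from h import *
st=arm.get_state();p=st["eef_pos"];R=np.array(st["eef_rot"]);print(st["time"],p,np.round(R,4).tolist(),st["wrist_force"])
R0,_=target([0,0,0],0)
for z in(.03,.0112):print(z,to_tool(st,R0,[.5515,.1973,z]))
c=arm.get_calibration("wrist");im=arm.snapshot("wrist");cv2.imwrite("pics/w9.png",im);g=im.max(2)
h=p[2]+.0394+.006;P=[]
for r in range(60,235,4):
    m=int(proj("wrist",[p[0],p[1]+.06,h],c)[0]);cs=[k for k in range(m-20,m+20) if g[r,k]<40]
    if 6<len(cs)<20:P.append([*at("wrist",(np.mean(cs),r),h,c)])
P=np.array(P);f=np.polyfit(P[:,1],P[:,0],1);print(len(P),"yaw",-np.degrees(np.arctan(f[0])),"x at grip",np.polyval(f,p[1]))
E
```

```text
18.3 [0.55185821 0.1969837  0.06179262] [[-0.0414, 0.9991, 0.0], [0.9991, 0.0414, 0.0029], [0.0029, 0.0001, -1.0]] [ 0.72071592 -0.24082339 -0.25097858]
0.03 (array([ 0.0003, -0.0004,  0.0397]), array([ 0.    , -0.0009, -0.0005]))
0.0112 (array([ 0.0002, -0.0004,  0.0632]), array([ 0.    , -0.0009, -0.0005]))
4 yaw 2.458758857132056 x at grip 0.5497145511421635
```

Call:
{"op": "apply_moves", "data": {"deltas": [{"ax": 0, "ay": -0.0009, "az": -0.0005, "dx": 0.0002, "dy": -0.0004, "dz": 0.02, "hand": 0}, {"ax": 0, "ay": -0.0009, "az": -0.0005, "dx": 0.0002, "dy": -0.0004, "dz": 0.032, "hand": 0}, {"ax": 0, "ay": -0.0009, "az": -0.0005, "dx": 0.0002, "dy": -0.0004, "dz": 0.04, "hand": 0}, {"ax": 0, "ay": -0.0009, "az": -0.0005, "dx": 0.0002, "dy": -0.0004, "dz": 0.046, "hand": 0}, {"ax": 0, "ay": -0.0009, "az": -0.0005, "dx": 0.0002, "dy": -0.0004, "dz": 0.052, "hand": 0}, {"ax": 0, "ay": -0.0009, "az": -0.0005, "dx": 0.0002, "dy": -0.0004, "dz": 0.057, "hand": 0}, {"ax": 0, "ay": -0.0009, "az": -0.0005, "dx": 0.0002, "dy": -0.0004, "dz": 0.061, "hand": 0}, {"ax": 0, "ay": -0.0009, "az": -0.0005, "dx": 0.0002, "dy": -0.0004, "dz": 0.063, "hand": 0}, {"ax": 0, "ay": -0.0009, "az": -0.0005, "dx": 0.0002, "dy": -0.0004, "dz": 0.063, "hand": 0}, {"ax": 0, "ay": -0.0009, "az": -0.0005, "dx": 0.0002, "dy": -0.0004, "dz": 0.063, "hand": 0}]}}

```text
time: 19.35
eef_pos: [0.5503, 0.1975, 0.0116]
eef_rot: [[-0.044, 0.999, -0.002], [0.999, 0.044, -0.0], [-0.0, -0.002, -1.0]]
wrist_force: [-3.6, -0.6, 10.8]
gripper_width: 0.0104
grasp_force: 79.9
```

```bash
python3 - <<'E'
from h import *
st=arm.get_state();print(st["time"],st["eef_pos"],np.round(st["eef_rot"],4).tolist(),st["wrist_force"],st["torque"])
E
```

```text
19.35 [0.55030237 0.19754822 0.01159327] [[-0.044, 0.999, -0.0016], [0.999, 0.044, -0.0004], [-0.0004, -0.0016, -1.0]] [-3.55376097 -0.57301007 10.79114971] [-0.13251667  0.72175702 -0.04612918]
```

Call:
{"op": "apply_moves", "data": {"deltas": [{"ax": 0, "ay": 0, "az": 0, "dx": 0, "dy": 0, "dz": 0, "hand": 0.2}, {"ax": 0, "ay": 0, "az": 0, "dx": 0, "dy": 0, "dz": 0, "hand": 0.6}, {"ax": 0, "ay": 0, "az": 0, "dx": 0, "dy": 0, "dz": 0, "hand": 0.6}, {"ax": 0, "ay": 0, "az": 0, "dx": 0, "dy": 0, "dz": 0, "hand": 0.6}, {"ax": 0, "ay": 0, "az": 0, "dx": 0, "dy": 0, "dz": 0, "hand": 0.6}, {"ax": 0, "ay": 0, "az": 0, "dx": 0, "dy": 0, "dz": -0.03, "hand": 0.6}, {"ax": 0, "ay": 0, "az": 0, "dx": 0, "dy": 0, "dz": -0.08, "hand": 0.6}, {"ax": 0, "ay": 0, "az": 0, "dx": 0, "dy": 0, "dz": -0.14, "hand": 0.3}, {"ax": 0, "ay": 0, "az": 0, "dx": 0, "dy": 0, "dz": -0.19, "hand": 0}, {"ax": 0, "ay": 0, "az": 0, "dx": 0, "dy": 0, "dz": -0.19, "hand": 0}], "grip_force": 40}}

```text
time: 20.35
eef_pos: [0.5546, 0.1983, 0.1687]
eef_rot: [[-0.044, 0.999, 0.01], [0.999, 0.044, 0.002], [0.001, 0.01, -1.0]]
wrist_force: [0.7, -0.1, 0.8]
gripper_width: 0.0077
grasp_force: 0.0
```

Call:
{"op": "apply_moves", "data": {"deltas": [{"ax": 0, "ay": 0, "az": 0, "dx": 0, "dy": 0, "dz": 0, "hand": 0}, {"ax": 0, "ay": 0, "az": 0, "dx": 0, "dy": 0, "dz": 0, "hand": 0}, {"ax": 0, "ay": 0, "az": 0, "dx": 0, "dy": 0, "dz": 0, "hand": 0}]}}

```text
time: 20.65
eef_pos: [0.5494, 0.1974, 0.16]
eef_rot: [[-0.044, 0.999, -0.006], [0.999, 0.044, -0.001], [-0.001, -0.006, -1.0]]
wrist_force: [0.5, -0.4, 0.4]
gripper_width: -0.0
grasp_force: 0.0
```

```bash
python3 - <<'E'
from h import *
import json
st=arm.get_state();p=st["eef_pos"];print(st["time"],p,st["gripper_width"],st["wrist_force"])
c=arm.get_calibration("wrist");im=arm.snapshot("wrist");cv2.imwrite("pics/w10.png",im);g=im.max(2)
c["camera_from_world"]=np.array(c["camera_from_world"]).tolist();json.dump(c,open("w10.json","w"))
m=int(proj("wrist",[p[0],p[1]+.06,.057],c)[0]);P=[]
for r in range(80,230,3):
    cs=[k for k in range(m-20,m+20) if g[r,k]<40]
    if 5<len(cs)<20:P.append([*at("wrist",(np.mean(cs),r),.057,c)])
P=np.array(P);f=np.polyfit(P[:,1],P[:,0],1);print(len(P),"yaw",-np.degrees(np.arctan(f[0])),"x at .197",np.polyval(f,.197),P[:,1].min(),P[:,1].max())
for t in("keeper","keeper_knob"):
  for cam in("wrist",):
    for d in arm.trace(cam,t)[:2]:print(cam,t,np.round(d["box"]),d["confidence"])
print("exp hinge",proj("wrist",[.579,.2662,.072],c),"knob",proj("wrist",[.5735,.3263,.1],c))
x,y=proj("wrist",[.576,.3,.08],c);x=int(x);y=int(y)
sub=g[max(0,y-45):y+50:2,max(0,x-26):x+26:1];print(max(0,y-45),x-26);print("\n".join("".join("#" if v<50 else("o" if v>150 else ".") for v in r) for r in sub))
E
```

```text
20.65 [0.54935043 0.1973902  0.15997729] -4.034660275662328e-05 [ 0.50848563 -0.44520954  0.43223707]
12 yaw 1.7666379569536836 x at .197 0.5493522780129325 0.23006318443577675 0.2586483808137731
wrist keeper [363.  80.  20. 100.] 0.82
wrist keeper [443. 316.  60.  50.] 0.42
wrist keeper_knob [359.  80.  24. 105.] 0.68
exp hinge [362.87644337 118.85499063] knob [364.03957163  37.79844835]
31 336
ooooooooooooooooooooooo...####....oooooooooooooooooo
ooooooooooooooooooooo..###########..oooooooooooooooo
.oooooooooooooooooo..#############..oooooooooooooooo
...ooooooooooooooo..###############..ooooooooooooooo
....ooooooooooooo..###########.####..ooooooooooooooo
....ooooooooooooo..###############..oooooooooooooooo
....ooooooooooooo..#############...ooooooooooooooooo
....ooooooooooooo.#############..ooooooooooooooooooo
....ooooooooooooo..###########..oooooooooooooooooooo
....oooooooooooooo..########...ooooooooooooooooooooo
....oooooooooooooo...........ooooooooooooooooooooooo
....oooooooooooooo..oooooooooooooooooooooooooooooooo
....oooooooooooooo...ooooooooooooooooooooooooooooooo
....oooooooo
[... 1142 characters left out ...]
ooooooooooo
..............oooo...ooooooooooooooooooooooooooooooo
..............oooo...ooooooooooooooooooooooooooooooo
................oo...ooooooooooooooooooooooooooooooo
......................oooooooooooooooooooooooooooooo
..............................oooooooooooooooooooooo
................#.................oooooooooooooooooo
.............##....................ooooooooooooooooo
............##......................oooooooooooooooo
...........##..........ooooooo......oooooooooooooooo
.....o......#.........ooooooooo......ooooooooooooooo
.....ooooo...#........ooooooooo.....oooooooooooooooo
.....oooooo............ooooooo......oooooooooooooooo
......oooooooo.....................ooooooooooooooooo
```

```bash
cat > k.py <<'E'
from h import *
H=np.array([.5785,.2658]);e=lambda a:np.array([np.cos(np.radians(a)),np.sin(np.radians(a))])
def push(phi,gap=.017,z=.061):
    th=np.radians(phi-90);R=np.array([[np.cos(th),np.sin(th),0],[np.sin(th),-np.cos(th),0],[0,0,-1]])
    return R,np.array([*(H+.062*e(phi)-gap*e(phi+90)),z])
E
python3 - <<'E'
from k import *
st=arm.get_state()
R,p=push(94.7,.032,.16);print(p,to_tool(st,R,p))
s2=dict(eef_rot=R,eef_pos=p)
print("down",to_tool(s2,*push(94.7,.032)))
s3=dict(eef_rot=R,eef_pos=push(94.7,.032)[1])
for i,f in enumerate(np.linspace(94.7,185.5,24)): print(i,round(f,1),*[v.tolist() for v in to_tool(s3,*push(f))])
E
```

```text
[0.60531221 0.33021355 0.16      ] (array([0.1628, 0.0764, 0.0003]), array([-0.0011,  0.0013,  0.4878]))
down (array([0.    , 0.    , 0.1238]), array([0., 0., 0.]))
0 94.7 [-0.0188, 0.0, 0.0] [0.0, 0.0, 0.0]
1 98.6 [-0.0241, -0.0013, 0.0] [0.0, 0.0, -0.0219]
2 102.6 [-0.0296, -0.0022, 0.0] [0.0, 0.0, -0.0439]
3 106.5 [-0.0351, -0.0027, 0.0] [0.0, 0.0, -0.0658]
4 110.5 [-0.0406, -0.0029, 0.0] [0.0, 0.0, -0.0877]
5 114.4 [-0.0462, -0.0026, 0.0] [0.0, 0.0, -0.1097]
6 118.4 [-0.0517, -0.002, 0.0] [0.0, 0.0, -0.1316]
7 122.3 [-0.0571, -0.001, 0.0] [0.0, 0.0, -0.1535]
8 126.3 [-0.0625, 0.0003, 0.0] [0.0, 0.0, -0.1755]
9 130.2 [-0.0677, 0.0021, 0.0] [0.0, 0.0, -0.1974]
10 134.2 [-0.0729, 0.0042, 0.0] [0.0, 0.0, -0.2193]
11 138.1 [-0.0778, 0.0066, 0.0] [0.0, 0.0, -0.2413]
12 142.1 [-0.0826, 0.0094, 0.0] [0.0, 0.0, -0.2632]
13 146.0 [-0.0872, 0.0125, 0.0] [0.0, 0.0, -0.2851]
14 150.0 [-0.0916, 0.0159, 0.0] [0.0, 0.0, -0.3071]
15 153.9 [-0.0957, 0.0196, 0.0] [0.0, 0.0, -0.329]
16 157.9 [-0.0996, 0.0236, 0.0] [0.0, 0.0, -0.3509]
17 161.8 [-0.1031, 0.0278, 0.0] [0.0, 0.0, -0.3729]
18 165.8 [-0.1064, 0.0322, 0.0] [0.0, 0.0, -0.3948]
19 169.7 [-0.1094, 0.0369, 0.0] [0.0, 0.0, -0.4167]
20 173.7 [-0.112, 0.0418, 0.0] [0.0, 0.0, -0.4386]
21 177.6 [-0.1143, 0.0468, 0.0] [0.0, 0.0, -0.4606]
22 181.6 [-0.1162, 0.052, 0.0] [0.0, 0.0, -0.4825]
23 185.5 [-0.1178, 0.0573, 0.0] [0.0, 0.0, -0.5044]
```

Call:
{"op": "apply_moves", "data": {"deltas": [{"ax": 0, "ay": 0, "az": 0.045, "dx": 0.03, "dy": 0.015, "dz": 0, "hand": 0}, {"ax": 0, "ay": 0, "az": 0.09, "dx": 0.06, "dy": 0.03, "dz": 0, "hand": 0}, {"ax": 0, "ay": 0, "az": 0.135, "dx": 0.09, "dy": 0.045, "dz": 0, "hand": 0}, {"ax": 0, "ay": 0, "az": 0.18, "dx": 0.12, "dy": 0.06, "dz": 0, "hand": 0}, {"ax": 0, "ay": 0, "az": 0.225, "dx": 0.15, "dy": 0.07, "dz": 0, "hand": 0}, {"ax": 0, "ay": 0, "az": 0.27, "dx": 0.163, "dy": 0.0765, "dz": 0, "hand": 0}, {"ax": 0, "ay": 0, "az": 0.315, "dx": 0.163, "dy": 0.0765, "dz": 0, "hand": 0}, {"ax": 0, "ay": 0, "az": 0.36, "dx": 0.163, "dy": 0.0765, "dz": 0, "hand": 0}, {"ax": 0, "ay": 0, "az": 0.405, "dx": 0.163, "dy": 0.0765, "dz": 0, "hand": 0}, {"ax": 0, "ay": 0, "az": 0.45, "dx": 0.163, "dy": 0.0765, "dz": 0, "hand": 0}]}}

```text
time: 21.8
eef_pos: [0.6057, 0.3306, 0.1607]
eef_rot: [[0.981, 0.194, -0.004], [0.194, -0.981, -0.001], [-0.004, 0.0, -1.0]]
wrist_force: [0.1, 0.3, 0.5]
gripper_width: -0.0003
grasp_force: 0.0
```

Call:
{"op": "apply_moves", "data": {"deltas": [{"ax": 0, "ay": 0, "az": 0.038, "dx": 0, "dy": 0, "dz": 0, "hand": 0}, {"ax": 0, "ay": 0, "az": 0.038, "dx": 0, "dy": 0, "dz": 0, "hand": 0}, {"ax": 0, "ay": 0, "az": 0.038, "dx": 0, "dy": 0, "dz": 0, "hand": 0}, {"ax": 0, "ay": 0, "az": 0.038, "dx": 0, "dy": 0, "dz": 0, "hand": 0}]}}

```text
time: 22.2
eef_pos: [0.6059, 0.3305, 0.1614]
eef_rot: [[0.996, 0.084, -0.003], [0.084, -0.996, -0.001], [-0.003, 0.0, -1.0]]
wrist_force: [0.5, 0.4, -0.9]
gripper_width: -0.0002
grasp_force: 0.0
```

```bash
python3 - <<'E'
from k import *
st=arm.get_state();print(st["time"],st["eef_pos"],np.round(st["eef_rot"],3).tolist(),st["q"])
print(to_tool(st,*push(94.7,.032)))
E
```

```text
22.2 [0.60589295 0.33052114 0.16140523] [[0.996, 0.084, -0.003], [0.084, -0.996, -0.001], [-0.003, 0.0, -1.0]] [1.93619256e+01 3.11896159e+01 7.02327932e+01 2.39926589e-02
 7.87443200e+01 1.04554433e+02]
(array([-0.0004,  0.0003,  0.1255]), array([0.0001, 0.0009, 0.0006]))
```

Now down, then the sweep in two calls. The second set of rows depends on the pose after the first, so I check between.

Call:
{"op": "apply_moves", "data": {"deltas": [{"ax": 0, "ay": 0, "az": 0, "dx": 0, "dy": 0, "dz": 0.04, "hand": 0}, {"ax": 0, "ay": 0, "az": 0, "dx": 0, "dy": 0, "dz": 0.085, "hand": 0}, {"ax": 0, "ay": 0, "az": 0, "dx": 0, "dy": 0, "dz": 0.115, "hand": 0}, {"ax": 0, "ay": 0, "az": 0, "dx": 0, "dy": 0, "dz": 0.1255, "hand": 0}, {"ax": 0, "ay": 0, "az": 0, "dx": 0, "dy": 0, "dz": 0.1255, "hand": 0}, {"ax": 0, "ay": 0, "az": 0, "dx": 0, "dy": 0, "dz": 0.1255, "hand": 0}]}}

```text
time: 22.8
eef_pos: [0.6067, 0.3309, 0.0627]
eef_rot: [[0.997, 0.082, -0.0], [0.082, -0.997, 0.0], [-0.0, -0.0, -1.0]]
wrist_force: [0.8, -0.4, 1.1]
gripper_width: 0.0
grasp_force: 0.0
```

Call:
{"op": "apply_moves", "data": {"deltas": [{"ax": 0, "ay": 0, "az": 0, "dx": -0.01, "dy": 0, "dz": 0, "hand": 0}, {"ax": 0, "ay": 0, "az": 0, "dx": -0.0188, "dy": 0, "dz": 0, "hand": 0}, {"ax": 0, "ay": 0, "az": -0.0219, "dx": -0.0241, "dy": -0.0013, "dz": 0, "hand": 0}, {"ax": 0, "ay": 0, "az": -0.0439, "dx": -0.0296, "dy": -0.0022, "dz": 0, "hand": 0}, {"ax": 0, "ay": 0, "az": -0.0658, "dx": -0.0351, "dy": -0.0027, "dz": 0, "hand": 0}, {"ax": 0, "ay": 0, "az": -0.0877, "dx": -0.0406, "dy": -0.0029, "dz": 0, "hand": 0}, {"ax": 0, "ay": 0, "az": -0.1097, "dx": -0.0462, "dy": -0.0026, "dz": 0, "hand": 0}, {"ax": 0, "ay": 0, "az": -0.1316, "dx": -0.0517, "dy": -0.002, "dz": 0, "hand": 0}, {"ax": 0, "ay": 0, "az": -0.1535, "dx": -0.0571, "dy": -0.001, "dz": 0, "hand": 0}, {"ax": 0, "ay": 0, "az": -0.1755, "dx": -0.0625, "dy": 0.0003, "dz": 0, "hand": 0}]}}

```text
time: 23.8
eef_pos: [0.5556, 0.3267, 0.0627]
eef_rot: [[0.804, 0.594, -0.001], [0.594, -0.804, 0.001], [-0.0, -0.001, -1.0]]
wrist_force: [0.4, 0.6, -0.6]
gripper_width: -0.0
grasp_force: 0.3
```

```bash
python3 - <<'E'
from k import *
st=arm.get_state();print(st["time"],st["eef_pos"],push(126.3)[1],st["wrist_force"])
c=arm.get_calibration("wrist");im=arm.snapshot("wrist");cv2.imwrite("pics/w11.png",im)
print([(np.round(d["box"]).tolist(),round(d["confidence"],2)) for d in arm.trace("wrist","keeper")])
K=H+.062*e(126.3);print("exp knob px",proj("wrist",[*K,.1],c),"hinge",proj("wrist",[*H,.072],c))
R,p=push(126.3);s3=dict(eef_rot=R,eef_pos=p)
for f in np.linspace(126.3,176,11)[1:]: print(round(f,1),*[v.tolist() for v in to_tool(s3,*push(f))])
E
```

```text
23.8 [0.5556218  0.326684   0.06274271] [0.55549596 0.32583178 0.061     ] [ 0.41690989  0.56745131 -0.59974657]
[([396.0, 272.0, 89.0, 32.0], 0.71), ([604.0, 371.0, 10.0, 9.0], 0.31), ([583.0, 384.0, 11.0, 9.0], 0.3)]
exp knob px [320.5446592  307.33825057] hinge [425.02650957 275.85322308]
131.3 [-0.0068, -0.0015, 0.0] [0.0, 0.0, -0.0276]
136.2 [-0.0137, -0.0025, 0.0] [0.0, 0.0, -0.0552]
141.2 [-0.0207, -0.0029, 0.0] [0.0, 0.0, -0.0828]
146.2 [-0.0276, -0.0026, 0.0] [0.0, 0.0, -0.1104]
151.2 [-0.0345, -0.0018, 0.0] [0.0, 0.0, -0.1381]
156.1 [-0.0414, -0.0003, 0.0] [0.0, 0.0, -0.1657]
161.1 [-0.048, 0.0017, 0.0] [0.0, 0.0, -0.1933]
166.1 [-0.0545, 0.0043, 0.0] [0.0, 0.0, -0.2209]
171.0 [-0.0607, 0.0075, 0.0] [0.0, 0.0, -0.2485]
176.0 [-0.0666, 0.0112, 0.0] [0.0, 0.0, -0.2761]
```

Call:
{"op": "apply_moves", "data": {"deltas": [{"ax": 0, "ay": 0, "az": -0.0276, "dx": -0.0068, "dy": -0.0015, "dz": 0, "hand": 0}, {"ax": 0, "ay": 0, "az": -0.0552, "dx": -0.0137, "dy": -0.0025, "dz": 0, "hand": 0}, {"ax": 0, "ay": 0, "az": -0.0828, "dx": -0.0207, "dy": -0.0029, "dz": 0, "hand": 0}, {"ax": 0, "ay": 0, "az": -0.1104, "dx": -0.0276, "dy": -0.0026, "dz": 0, "hand": 0}, {"ax": 0, "ay": 0, "az": -0.1381, "dx": -0.0345, "dy": -0.0018, "dz": 0, "hand": 0}, {"ax": 0, "ay": 0, "az": -0.1657, "dx": -0.0414, "dy": -0.0003, "dz": 0, "hand": 0}, {"ax": 0, "ay": 0, "az": -0.1933, "dx": -0.048, "dy": 0.0017, "dz": 0, "hand": 0}, {"ax": 0, "ay": 0, "az": -0.2209, "dx": -0.0545, "dy": 0.0043, "dz": 0, "hand": 0}, {"ax": 0, "ay": 0, "az": -0.2485, "dx": -0.0607, "dy": 0.0075, "dz": 0, "hand": 0}, {"ax": 0, "ay": 0, "az": -0.2761, "dx": -0.0666, "dy": 0.0112, "dz": 0, "hand": 0}]}}

```text
time: 24.9
eef_pos: [0.5183, 0.2881, 0.0624]
eef_rot: [[0.069, 0.998, -0.001], [0.998, -0.069, 0.001], [0.001, -0.001, -1.0]]
wrist_force: [0.6, 2.4, 0.5]
gripper_width: -0.0001
grasp_force: 0.7
```

```bash
python3 - <<'E'
from k import *
st=arm.get_state();print(st["time"],st["eef_pos"],push(176)[1],st["wrist_force"],np.round(st["eef_rot"],3).tolist())
c=arm.get_calibration("wrist");im=arm.snapshot("wrist");cv2.imwrite("pics/w12.png",im)
print([(np.round(d["box"]).tolist(),round(d["confidence"],2)) for d in arm.trace("wrist","keeper")])
for a in(95,150,176):
  K=H+.062*e(a);print(a,"knob top",proj("wrist",[*K,.1],c),"bar end",proj("wrist",[*K,.071],c),"hinge",proj("wrist",[*H,.072],c))
R,p=push(176);s3=dict(eef_rot=R,eef_pos=p)
for f in(178,180,182,184,186): print(f,*[v.tolist() for v in to_tool(s3,*push(f))])
E
```

```text
24.9 [0.51831228 0.28811194 0.06239055] [0.51783689 0.28708349 0.061     ] [0.62625413 2.38590855 0.47561031] [[0.069, 0.998, -0.001], [0.998, -0.069, 0.001], [0.001, -0.001, -1.0]]
[([394.0, 271.0, 84.0, 31.0], 0.73)]
95 knob top [439.73084645 186.71967702] bar end [420.20991237 173.05884945] hinge [425.06652284 275.73303126]
150 knob top [333.85284555 259.07868282] bar end [332.02015101 234.20237267] hinge [425.06652284 275.73303126]
176 knob top [320.132168   307.29862211] bar end [320.46074329 277.50781146] hinge [425.06652284 275.73303126]
178 [-0.0027, -0.0007, 0.0] [0.0, 0.0, -0.0111]
180 [-0.0055, -0.0013, 0.0] [0.0, 0.0, -0.0222]
182 [-0.0082, -0.0018, 0.0] [0.0, 0.0, -0.0333]
184 [-0.011, -0.0022, 0.0] [0.0, 0.0, -0.0444]
186 [-0.0138, -0.0025, 0.0] [0.0, 0.0, -0.0556]
```

Call:
{"op": "apply_moves", "data": {"deltas": [{"ax": 0, "ay": 0, "az": -0.011, "dx": -0.0027, "dy": -0.0007, "dz": 0, "hand": 0}, {"ax": 0, "ay": 0, "az": -0.022, "dx": -0.0055, "dy": -0.0013, "dz": 0, "hand": 0}, {"ax": 0, "ay": 0, "az": -0.033, "dx": -0.0082, "dy": -0.0018, "dz": 0, "hand": 0}, {"ax": 0, "ay": 0, "az": -0.036, "dx": -0.011, "dy": -0.0022, "dz": 0, "hand": 0}, {"ax": 0, "ay": 0, "az": -0.036, "dx": -0.013, "dy": -0.0022, "dz": 0, "hand": 0}, {"ax": 0, "ay": 0, "az": -0.036, "dx": -0.013, "dy": -0.0022, "dz": 0, "hand": 0}, {"ax": 0, "ay": 0, "az": -0.036, "dx": -0.013, "dy": -0.0022, "dz": 0, "hand": 0}]}}

```text
time: 25.7
eef_pos: [0.5165, 0.2805, 0.0622]
eef_rot: [[-0.039, 0.999, 0.0], [0.999, 0.039, 0.005], [0.005, 0.0, -1.0]]
wrist_force: [1.1, 12.7, -2.2]
gripper_width: 0.0
grasp_force: 5.6
```

```bash
python3 - <<'E'
from k import *
st=arm.get_state();print(st["time"],st["eef_pos"],push(182.4)[1],st["wrist_force"])
c=arm.get_calibration("wrist");im=arm.snapshot("wrist");cv2.imwrite("pics/w13.png",im)
print([(np.round(d["box"]).tolist(),round(d["confidence"],2)) for d in arm.trace("wrist","keeper")])
E
```

```text
25.7 [0.51651096 0.28048333 0.06221399] [0.5158425 0.2801888 0.061    ] [ 1.13855904 12.6517344  -2.15762641]
[([395.0, 270.0, 85.0, 33.0], 0.77)]
```

It is on the stop with 12.7 N, at the expected shut position. I'll back off along +y and rise clear.

Call:
{"op": "apply_moves", "data": {"deltas": [{"ax": 0, "ay": 0, "az": 0, "dx": 0.015, "dy": 0, "dz": 0, "hand": 0}, {"ax": 0, "ay": 0, "az": 0, "dx": 0.04, "dy": 0, "dz": 0, "hand": 0}, {"ax": 0, "ay": 0, "az": 0, "dx": 0.05, "dy": 0, "dz": -0.03, "hand": 0}, {"ax": 0, "ay": 0, "az": 0, "dx": 0.03, "dy": 0, "dz": -0.09, "hand": 0}, {"ax": 0, "ay": 0, "az": 0, "dx": -0.02, "dy": 0, "dz": -0.14, "hand": 0}, {"ax": 0, "ay": 0, "az": 0, "dx": -0.08, "dy": -0.02, "dz": -0.17, "hand": 0}, {"ax": 0, "ay": 0, "az": 0, "dx": -0.13, "dy": -0.08, "dz": -0.18, "hand": 0}, {"ax": 0, "ay": 0, "az": 0, "dx": -0.13, "dy": -0.12, "dz": -0.18, "hand": 0}, {"ax": 0, "ay": 0, "az": 0, "dx": -0.13, "dy": -0.12, "dz": -0.18, "hand": 0}, {"ax": 0, "ay": 0, "az": 0, "dx": -0.13, "dy": -0.12, "dz": -0.18, "hand": 0}]}}

```text
time: 26.8
eef_pos: [0.4242, 0.1691, 0.2066]
eef_rot: [[-0.04, 0.999, -0.001], [0.999, 0.04, -0.0], [-0.0, -0.001, -1.0]]
wrist_force: [0.8, 0.7, -0.2]
gripper_width: -0.0
grasp_force: 0.0
```

```bash
python3 - <<'E'
from k import *
st=arm.get_state();print(st["time"],st["eef_pos"],st["wrist_force"])
t=arm.snapshot("top");w=arm.snapshot("wrist");s=arm.snapshot("side");cv2.imwrite("pics/t14.png",t);cv2.imwrite("pics/w14.png",w);cv2.imwrite("pics/s14.png",s)
c=arm.get_calibration("wrist")
print("knob exp",proj("wrist",[*(H+.062*e(182.4)),.1],c),"hinge",proj("wrist",[*H,.072],c),"grip",proj("wrist",[.5515,.197,.057],c))
o=np.zeros((600,800,3),np.uint8)
u,v=proj("wrist",[.5515,.22,.057],c).astype(int);print(u,v)
a=w[max(0,v-110):v+130,max(0,u-90):u+90];o[:600,:400]=cv2.resize(a,(400,600),interpolation=2)
o[:300,400:]=cv2.resize(t[130:240,310:457],(400,300),interpolation=2)
o[300:,400:]=cv2.resize(s[120:320,230:430],(400,300),interpolation=2)
cv2.imwrite("pics/z14.png",o)
E
```

```text
26.8 [0.4241634  0.1691071  0.20664737] [ 0.79220079  0.6973022  -0.15190477]
knob exp [428.64555111  96.65038826] hinge [475.12332263 102.78547467] grip [440.36250716 163.52771486]
442 142
```

View pics/z14.png

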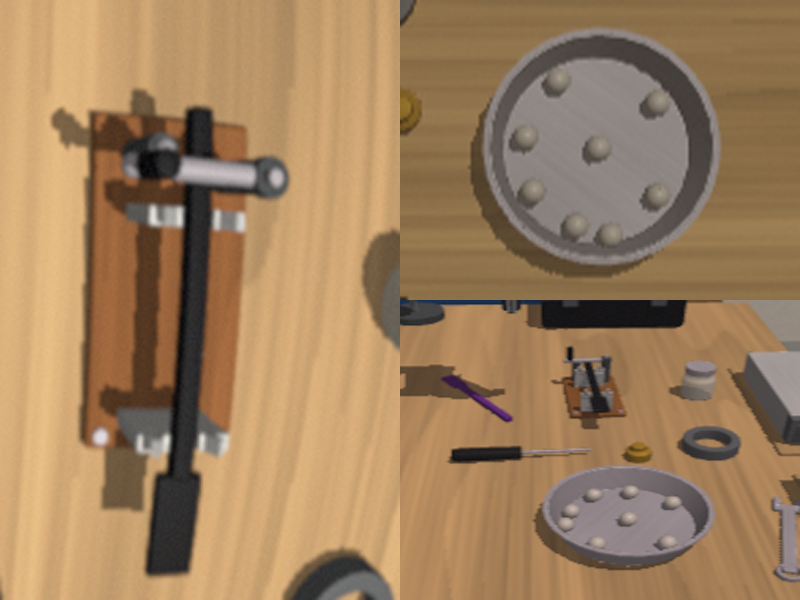

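The last view shows the paddle lying in both notches with its blade as before (tip at (168,573)) and the bar shut across the handle, knob at (165,160) against an expected (170,162). All eight balls are in the pan, with the seven ring balls shifted all round, and the bystanders are in place. I'm handing it in.

```bash
python3 -c "
from rig import arm
print(arm.hand_in())"
```

```text
the job is handed in; nothing more can be done
None
```

I stirred the balls about three turns clockwise, laid the paddle back in both notches and pushed the keeper bar shut against its stop. All eight balls stayed in the pan and the seven in the ring shifted outwards, though the centre ball ended about where it started. I handed the job in at about 27 s; no verdict came back.

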